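# Close a two-part casting mould on its guide pins and latch the bail

### The arm

A 7-joint arm with a two-finger parallel gripper is mounted at the origin on a cart in front of the work surface, level with it; the furniture and walls round the work are solid. World frame = base frame: x ahead of the robot, y to its left, z up, the work surface at z = 0. Lengths are in m, angles in rad, forces in N, time in s.
With the tool pointing down it reaches from about 0.4 to 0.85 m from the base axis. Payload 4.5 kg.
Tool frame: the origin (TCP) lies at the very end of the fingers, on their centre line; the grasp point (between the pads) lies 19 mm behind it; y points along the fingers, x is the direction in which the jaws open and shut, and the axes are right-handed (so a half turn about y gives the same grasp; the last joint's range is limited). The gripper opens to 88 mm and grips with 3 to 60 N. Pads are 18 mm wide; open, the fingers measure 123 mm over their backs; the gripper's body (75 mm by 187 mm) begins 45 mm behind the grasp point.
Start: joints at [0.034, 0.689, -0.195, 1.565, 0.157, 0.902, -0.215], TCP at [0.625, 0, 0.239] pointing down, gripper open.
Joint ranges: [-3.01, 3.01], [-0.46, 2.08], [-1.47, 1.51], [0.13, 2.56], [-1, 4.14], [0.04, 2.09], [-2.66, 2.66]. Speed limits (rad/s): [2.57, 2.57, 3.14, 3.14, 3.14, 3.14, 3.14].

### API

Orientations are given as a unit quaternion [x, y, z, w].
In Python, from plant import r gives the robot as it stands.
- The arm moves only by the shell command python3 -m inch 'ROWS' [OPENING] [FORCE]. ROWS is JSON, a list of rows, each a list of 6 numbers: the shift along the tool's x, y, z in mm, then the turn, a rotation vector about the tool's x, y, z in rad. In form: [[x, y, z, ax, ay, az], ...]. A call has 1 to 12 rows; each row shifts and turns the commanded pose from where the row before left it, along the tool's axes as they then stand; what a row does not reach is not made up. A row lasts 1/12 s, in which the tool goes at most 41.7 mm and 7.16 degrees, less where a joint would pass 70% of its speed; a pose out of reach is approached as far as the arm can. A call is refused whole if a number of a shift passes 41.7 or a number of a turn 0.125, either way. A call with a gripper value outside its range is refused whole. OPENING is the finger opening in mm, from 0 to 88.1, set as the call begins (- or left out, the last holds). The fingers move at their own pace and stop on an object; FORCE is the grip in N (left out, the last holds). Time passes only in rows, so rows that do not move let the fingers close. It gives the time, the measured TCP pose, the force and the opening at its end, in the units of the state.
- r.get_state(): the state, without advancing time (a new reading comes with each control period).
- r.snapshot(name): name is "scene" or "side" or "wrist"; returns a dict with "img" (420x560x3 uint8, red, green, blue), "range_z" (420x560 float32, m along the optical axis (not along the pixel's ray), 0 where there is no reading), "mtx" (3x3 intrinsics, pixels), "camera_from_world" (4x4, takes a point from world to camera coordinates); the wrist camera has in their place "tool_from_camera" (4x4, takes a point from camera to tool coordinates, whose origin is the TCP and whose axes are the tool frame's). Camera axes: x right, y down, z forward; pixel columns grow to the right and rows downward; lengths in m; the calibration is good to about 2 mm. A picture is of the moment at which its call begins: read the wrist's pose just before it.
- r.finish_job(): hands the job in, once; it reports no verdict.
The state is a dict: "clock": time; "q": joint angles; "qd": joint speeds; "joint_torque": joint torques, N m; "tool_pos": TCP position; "eef_rot": TCP orientation; "contact_force": force on the tool from outside, world axes, zero at the start; "moment": the same for the moment, N m; "opening": opening from 0.0 (shut) to 1.0 (fully open).
Only numpy, scipy, OpenCV 4.12 (cv2) and the standard library are available. Lean on these libraries where they do the work, as an engineer would, in place of code of your own. Each camera call takes 0.05 s, during which the arm holds its last target.

### The job

Close the casting mould for its next batch of test bars: take the grey aluminium cover by its handle from the sloping wire draining stand and lower it gently, keeping it level, over the two guide pins until it lies fully home on the lower half. Then swing the bail over, all the way back to its stop, so that its claws lock the cover down, and leave the mould closed. Do not disturb the other things on the bench.

Things in the scene. Friction and masses are not known exactly. Their poses are not given: they have to be found in the camera images.
- cover_centre (a point): Centre of the loose mould cover (mid-thickness): a grey aluminium plate 96 (x) x 124 (y) x 16 mm, about 0.5 kg, with a round lug (16 mm diameter, 18 mm long) on the middle of each end; fits either way round (half turn). Axes: z normal to the plate, towards the handle; y along the long side. At the start it lies on the draining stand tilted 35 degrees, -x edge lowest, handle side up and to the front.
- cover_handle (a point): Centre of the cover's handle, 37 mm above cover_centre along the cover's z; same axes. A black bar 18 mm wide (x), 66 mm long (y), 14 mm high (z) with flat parallel sides, on two posts 12 mm thick at y = +-24 mm; grip it across x between the posts. 22 mm of free space between the bar's underside and the plate.
- cover_hole (a point): Centre, at the underside, of one of the cover's two 14 mm through holes for the guide pins: x = +32, y = -46 mm, z = -8 mm from cover_centre. The other is at x = -32, y = +46 mm. (The four 6 mm holes are only for filling.)
- mould_seat (a point): Centre of the upper (joint) face of the lower half of the mould, a fixed grey aluminium block 96 (x) x 124 (y) x 30 mm on 4 mm feet with two bar-shaped cavities; 34 mm above the bench. Axes: x towards the back of the bench, y along the long side, z up. With the cover fully home, cover_centre lies 8 mm above this point and their axes are parallel.
- guide_pin (a point): Foot of one of the two steel guide pins on the joint face: x = +32, y = -46 mm from mould_seat; the other is at x = -32, y = +46 mm. Each is 12 mm in diameter and 32 mm tall, the upper 10 mm tapered to 5 mm.
- bail (a joint): Angle (rad) of the bail, the mould's latch, a steel crossbar on two legs hinged on the ends of the lower half. 0: open, lying to the front, legs 15 degrees above level; grows as it swings up and over to the back, to its stop at 1.745 (25 degrees past upright), where a claw on each leg stands 1.5 mm over the cover's lug; claws strike a cover that is not home. Friction holds it anywhere; about 4 N moves it.
- bail_grip (a point): Middle of the bail's crossbar, in its black ribbed grip sleeve (17 mm diameter, 110 mm long, along the mould's y), 100 mm from the hinge axis. The sleeve may turn between the fingers. Moves with the bail.
- bail_pivot (a point): Middle of the bail's hinge axis (the mould's y), in the lower half, 14 mm below mould_seat; same axes as mould_seat, fixed. bail_grip lies at x = -100 cos(15 deg + joint), z = +100 sin(15 deg + joint) mm from here.
- drain_stand: Fixed wire draining stand, 117 mm wide (y), 127 mm deep (x), 97 mm high: five sloping wires rising to the back (+x) at 35 degrees and two hooks that hold the cover's lower edge (they reach 24 mm above the wires' plane at y = +-30 mm). Origin on the bench under its middle, -x is its low front.
- small_bottle: Small round bottle with a screw cap, 36 mm wide, 76 mm high, a bystander; origin at the centre of its underside.
- petri_dish: Petri dish, 57 mm wide, 15 mm high, a bystander; origin at the centre of its underside.
- spatula: Spatula with a wooden grip, lying, 190 mm long (its y), 12 mm high, a bystander; origin at the middle of its underside.
- wash_bottle: White wash bottle with a swan neck, 106 x 76 x 234 mm, a bystander; origin under its middle.
- stapler: Black stapler, 159 mm long (its y), 38 mm wide, 60 mm high, a bystander; origin at the middle of its underside.
- vial_1: Sample vial with screw cap, 23 mm wide, 52 mm high, a bystander; origin at the centre of its underside.
- vial_2: A second such vial, a bystander; origin at the centre of its underside.

How it is judged:
By the outcome, as a careful person would: the job done as asked, in the order asked, and still so for the second after the job is handed in, with the robot touching nothing.
It also fails if it takes over 48 s, if anything falls off the work surface, if the arm or the gripper's body presses on something with over 40 N, if the wrist force passes 120 N, or if a joint passes its speed limit or range.

## Working session

There is one attempt and no reset: what is moved stays moved. The work goes in short steps, Python scripts to look and compute and a shell command to move; the robot and the scene stay as the last step left them, time stands still between calls to the robot, and variables do not carry over. Pictures are saved under pics/ and viewed, and the job is handed in when it is done.

```bash
ls; mkdir -p pics; python3 - <<'E'
from plant import r
import cv2,numpy as np
print(r.get_state())
for n in("scene","side","wrist"):
    s=r.snapshot(n); cv2.imwrite(f"pics/{n}0.png",s["img"][:,:,::-1]); np.savez(f"pics/{n}0.npz",**s)
    print(n,s["mtx"],s.get("camera_from_world",s.get("tool_from_camera")))
E
```

```text
pics
{'clock': 0.0, 'q': array([ 0.03380702,  0.68997229, -0.19450142,  1.56632512,  0.15732297,
        0.90251176, -0.21514092]), 'qd': array([ 0.00140293, -0.00197628,  0.00082763,  0.00036742,  0.00044225,
        0.00020161,  0.00074789]), 'joint_torque': array([ 3.38560185e-04, -5.27571630e+01, -1.26686912e+00, -1.53434461e+01,
       -5.26333472e-02,  6.56995355e-03,  1.65937727e-04]), 'tool_pos': array([ 6.24374067e-01, -6.74479847e-05,  2.37922063e-01]), 'eef_rot': array([ 7.07163252e-01, -6.28471621e-04, -6.55831366e-04, -7.07049722e-01]), 'contact_force': array([-0.53762956, -0.80907884,  0.05064254]), 'moment': array([-0.01512956,  0.01589614,  0.00859554]), 'opening': 1.0019143365992378}
scene [[396.96524092   0.         281.30732543]
 [  0.         396.96524092 207.41806892]
 [  0.           0.           1.        ]] [[-0.83521906 -0.54964711  0.0172389   0.58588147]
 [-0.3784994   0.55184424 -0.74310574  0.16777318]
 [ 0.39893274 -0.62718099 -0.66895193  0.89931512]
 [ 0.          0.          0.          1.        ]]
side [[469.95605878   0.         279.4192587 ]
 [  0.         469.95605878 215.03955474]
 [  0.           0.           1.        ]] [[-0.99397109  0.10942322 -0.0069301   0.55456056]
 [ 0.09519226  0.82988313 -0.54975669 -0.19839091]
 [-0.05440497 -0.54710195 -0.83529609  1.5480524 ]
 [ 0.          0.          0.          1.        ]]
wrist [[345.58926983   0.         280.28733407]
 [  0.         345.58926983 208.55429376]
 [  0.           0.           1.        ]] [[ 9.99999081e-01  1.34441832e-03  1.72450381e-04  1.10931537e-03]
 [ 2.15325261e-04 -2.83182946e-01  9.59065885e-01 -1.45497036e-01]
 [ 1.33822075e-03 -9.59064967e-01 -2.83182976e-01  7.36796303e-02]
 [ 0.00000000e+00  0.00000000e+00  0.00000000e+00  1.00000000e+00]]
```

View pics/scene0.png

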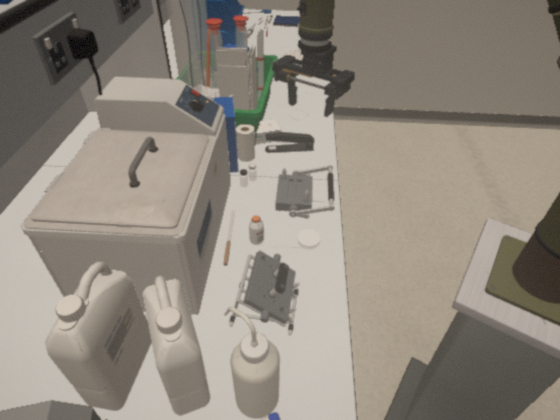

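View pics/side0.png

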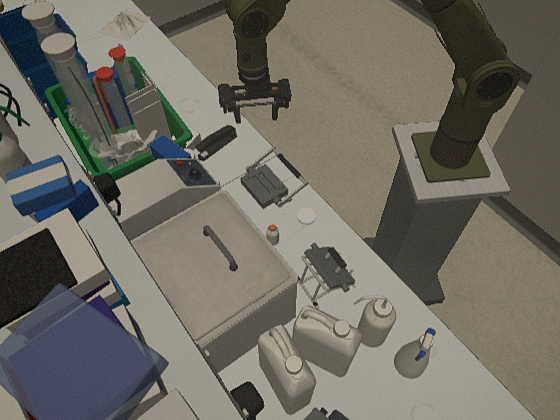

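View pics/wrist0.png

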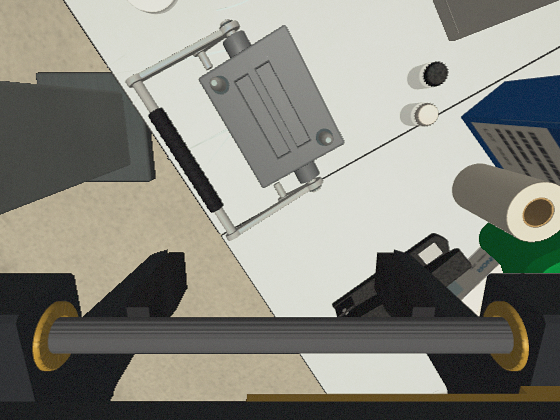

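The wrist picture shows the mould (block corners at about (200,75), (290,25), (343,143), (265,187)) with pins at about (218,83) and (325,137), and the bail lying to the front with its grip around (185,160). In the scene picture the cover and stand are near (270,290). In the side picture they are near (330,262).

```bash
cat > h.py <<'E'
import numpy as np,cv2
from scipy.spatial.transform import Rotation as R
def T(p,q):
    M=np.eye(4);M[:3,:3]=R.from_quat(q).as_matrix();M[:3,3]=p;return M
def wfc(s,st=None):
    if "camera_from_world" in s: return np.linalg.inv(s["camera_from_world"])
    return T(st["tool_pos"],st["eef_rot"])@s["tool_from_camera"]
def cloud(s,W):
    d=s["range_z"];v,u=np.mgrid[:420,:560];K=s["mtx"]
    P=np.stack([(u-K[0,2])/K[0,0]*d,(v-K[1,2])/K[1,1]*d,d],-1)
    P=P@W[:3,:3].T+W[:3,3];P[d<=0]=np.nan;return P
def ray(s,W,u,v):
    K=s["mtx"];d=W[:3,:3]@np.array([(u-K[0,2])/K[0,0],(v-K[1,2])/K[1,1],1]);return W[:3,3],d
def onz(s,W,u,v,z):
    o,d=ray(s,W,u,v);return o+d*(z-o[2])/d[2]
E
python3 - <<'E'
from h import *
st=dict(tool_pos=[.62437,-.00007,.23792],eef_rot=[.707163,-.000628,-.000656,-.70705])
w=dict(np.load("pics/wrist0.npz"));W=wfc(w,st);P=cloud(w,W)
print("face z",P[115,255],P[60,280],P[150,280],"bench",P[30,380],P[200,400])
for p in [(218,83),(325,137),(185,160)]: print(p,P[p[1],p[0]])
z0=np.nanmedian(P[95:140,235:300,2]);print(z0)
m=(abs(P[...,2]-z0)<.004);m[:, :180]=0;m[:,360:]=0;m[200:]=0
m=cv2.morphologyEx(m.astype(np.uint8),cv2.MORPH_OPEN,np.ones((3,3)))
n,l,sx,c=cv2.connectedComponentsWithStats(m);i=l[115,255];print(sx[i])
q=P[l==i][:,:2].astype(np.float32);print(cv2.minAreaRect(q*1000))
for nm in("scene","side"):
    s=dict(np.load(f"pics/{nm}0.npz"));W=wfc(s);P=cloud(s,W)
    if nm=="scene": print(P[290,262],P[278,282],P[190,295],P[188,331])
    else: print(P[265,320],P[256,337],P[185,262])
    x=(slice(220,350),slice(210,320)) if nm=="scene" else (slice(220,320),slice(280,380))
    cv2.imwrite(f"pics/{nm}_c.png",cv2.resize(s["img"][x][:,:,::-1],None,fx=5,fy=4.5,interpolation=2))
E
```

```text
face z [0.59965296 0.06537376 0.02435679] [0.62470089 0.11545502 0.03274294] [0.62477746 0.03069393 0.02559222] bench [ 0.72511669  0.14749131 -0.00090802] [ 0.76312304 -0.02961262 -0.00178909]
(218, 83) [0.5708112  0.09314824 0.0638503 ]
(325, 137) [0.6657582  0.04706771 0.06373122]
(185, 160) [0.53385   0.0243097 0.0528965]
0.03209606920795077
[     0      0    560    420 224298]
((150.15924072265625, -466.1114501953125), (1628.588623046875, 1288.5615234375), 79.27867889404297)
[0.46893928 0.42351837 0.08816951] [0.44483851 0.39093593 0.10778948] [0.60991215 0.07267087 0.03257302] [0.52229134 0.03509127 0.05485476]
[0.49574448 0.40315141 0.09786671] [0.44982225 0.38893848 0.11103006] [0.62010161 0.07649643 0.03024274]
```

```bash
python3 - <<'E'
from h import *
st=dict(tool_pos=[.62437,-.00007,.23792],eef_rot=[.707163,-.000628,-.000656,-.70705])
w=dict(np.load("pics/wrist0.npz"));W=wfc(w,st);P=cloud(w,W)
z=np.nan_to_num(P[...,2]);m=((abs(z-.033)<.0035)|((abs(z-.0245)<.003)))
m[:, :180]=0;m[:,360:]=0;m[200:]=0
m=cv2.morphologyEx(m.astype(np.uint8),cv2.MORPH_OPEN,np.ones((5,5)))
n,l,sx,c=cv2.connectedComponentsWithStats(m);i=l[115,255];print(sx[i])
mm=(l==i)&(abs(z-.033)<.0035)
print(cv2.minAreaRect(P[mm][:,:2].astype(np.float32)*1000), np.median(z[mm]))
# pins: points above 0.045 around
for (a,b) in [((200,240),(65,105)),((305,345),(118,155))]:
    Q=P[b[0]:b[1],a[0]:a[1]].reshape(-1,3);Q=Q[(Q[:,2]>.059)];print(len(Q),Q.mean(0),Q[:,2].max())
b=P[100:215,140:225];im=w["img"][100:215,140:225].max(2);Q=b[(im<45)&(b[...,2]>.03)];print("grip",len(Q),Q.mean(0),np.percentile(Q[:,2],95));
c,r_,an=cv2.minAreaRect(Q[:,:2].astype(np.float32)*1000);print(c,r_,an)
cv2.imwrite("pics/wz.png",cv2.resize(w["img"][10:250,110:370][:,:,::-1],None,fx=2.5,fy=2.4,interpolation=2))
E
```

```text
[  202    26   141   161 12679]
((616.8182373046875, 71.12007141113281), (96.09890747070312, 161.70950317382812), 29.534080505371094) 0.03331064436485634
106 [0.568153   0.09328018 0.06317885] 0.06701283202095892
93 [0.66794699 0.04516979 0.06314008] 0.06670413469854913
grip 1644 [0.5341007  0.02549711 0.05340727] 0.05569770996013331
(535.003173828125, 22.228702545166016) (15.240485191345215, 108.84765625) 29.362028121948242
```

View pics/scene_c.png

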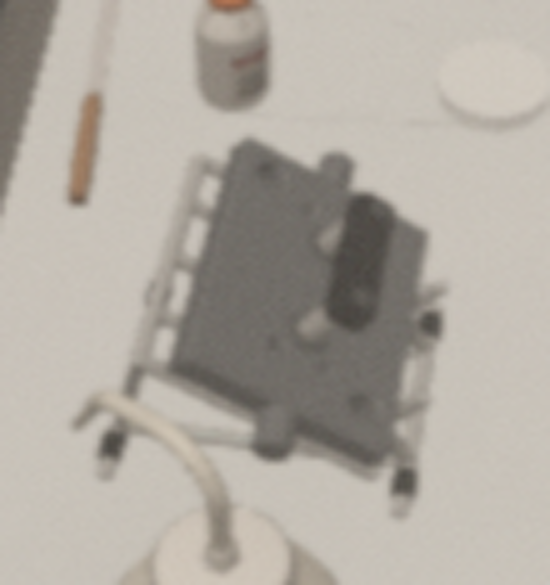

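View pics/side_c.png

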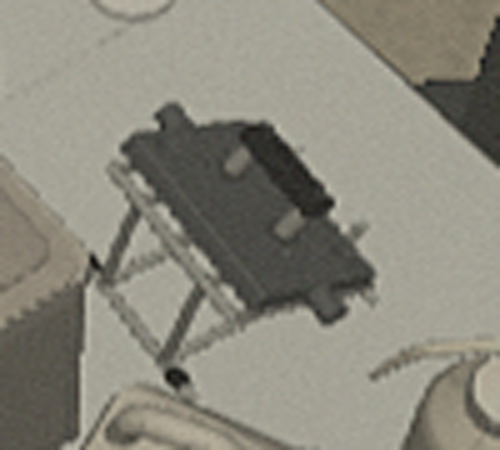

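View pics/wz.png

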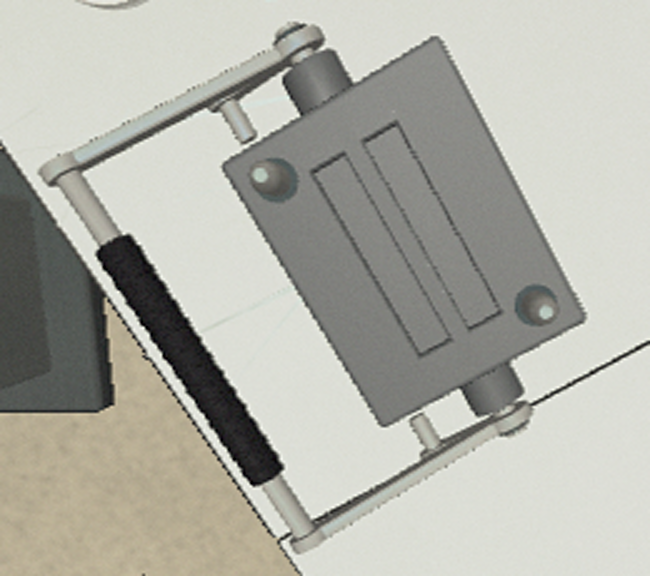

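The scene crop shows the cover lying sloped with the handle bar at about crop (360,260), lugs at (335,170) and (272,430). The side crop agrees, with the handle at (290,170). I'll measure the cover plane, its axes and the handle from both views.

```bash
cat > cov.py <<'E'
from h import *
def cover(P,img,box,hint,dark=40):
    m=np.zeros(P.shape[:2],bool);m[box[0]:box[1],box[2]:box[3]]=1
    g=img.max(2).astype(int)
    Q=P[m&np.isfinite(P[...,2])&(g<150)];Q=Q[np.linalg.norm(Q-hint,axis=1)<.11];Q=Q[Q[:,2]>.02]
    best=None;rng=np.random.default_rng(0)
    for _ in range(400):
        a=Q[rng.choice(len(Q),3,False)];n=np.cross(a[1]-a[0],a[2]-a[0]);L=np.linalg.norm(n)
        if L<1e-6: continue
        n/=L;n*=np.sign(n[2]);k=abs((Q-a[0])@n)<.002
        if best is None or k.sum()>best.sum(): best=k
    I=Q[best];c=I.mean(0);n=np.linalg.svd(I-c)[2][2];n*=np.sign(n[2])
    yv=np.cross(n,[0,0,1.]);yv/=np.linalg.norm(yv)   # level dir
    xv=np.cross(yv,n)
    if xv[2]<0: xv=-xv;
    yv=np.cross(n,xv)
    uv=np.c_[(I-c)@xv,(I-c)@yv].astype(np.float32)
    rc=cv2.minAreaRect(uv*1000)
    print("n",n,"tilt",np.degrees(np.arccos(n[2])),"yaw",np.degrees(np.arctan2(xv[1],xv[0])),len(I),len(Q))
    print("rect",rc,"pcts x",np.percentile(uv[:,0],[1,50,99])*1000,"y",np.percentile(uv[:,1],[1,50,99])*1000)
    B=Q[((Q-c)@n>.024)];hb=np.c_[(B-c)@xv,(B-c)@yv,(B-c)@n]*1000
    print("bar",len(B),"lo/hi",np.percentile(hb,[2,50,98],axis=0).round(1).tolist())
    T_=B[(B-c)@n>.0335]; 
    print("bar rect",cv2.minAreaRect(hb[:,:2].astype(np.float32)))
    return c,n,xv,yv,hb
E
python3 - <<'E'
from cov import *
for nm,box in(("scene",(220,350,210,320)),("side",(220,320,280,380))):
    s=dict(np.load(f"pics/{nm}0.npz"));P=cloud(s,wfc(s))
    c,n,x,y,hb=cover(P,s["img"],box,np.array([.46,.41,.09]))
    print(nm,"c",c,"x",x,"y",y); m=(np.percentile(hb,3,axis=0)+np.percentile(hb,97,axis=0))/2
    print("bar mid",c+(x*m[0]+y*m[1]+n*29)/1000)
E
```

```text
n [-0.52295595 -0.23951132  0.81801675] tilt 35.11324736030809 yaw 24.607552593162634 1739 2724
rect ((-7.162334442138672, -8.818214416503906), (158.6813201904297, 101.45050048828125), 89.99220275878906) pcts x [-51.68278642   3.5822799   42.58757524] y [-76.25423312   4.49882355  65.05507499]
bar 284 lo/hi [[-12.5, -39.3, 26.2], [-2.0, -4.3, 35.3], [4.5, 22.7, 37.8]]
bar rect ((-4.117407321929932, -8.653785705566406), (64.52349090576172, 18.438880920410156), 88.95751953125)
scene c [0.46382978 0.40337755 0.0794067 ] x [0.74372547 0.3406227  0.5751944 ] y [-0.41640064  0.90918123  0.        ]
bar mid [0.44898824 0.38790321 0.10083933]
n [-0.51819358 -0.24931847  0.81811718] tilt 35.103242446934956 yaw 25.693601975512692 662 1570
rect ((-9.595340728759766, -5.343017578125), (103.36012268066406, 157.9668426513672), 0.5659933686256409) pcts x [-55.39689876   0.92696611  40.51465936] y [-75.04546084   2.75801623  64.57003899]
bar 168 lo/hi [[-16.2, -35.7, 24.5], [-2.6, -4.3, 34.0], [2.7, 26.4, 38.5]]
bar rect ((-6.669652938842773, -5.663990020751953), (21.457517623901367, 66.17005920410156), 1.6878117322921753)
side c [0.46859796 0.40431204 0.08104327] x [0.7372262  0.35470162 0.57505155] y [-0.43355846  0.90112544  0.        ]
bar mid [0.45072456 0.39101711 0.10111796]
```

```bash
python3 - <<'E'
from cov import *
s=dict(np.load("pics/scene0.npz"));P=cloud(s,wfc(s))
h=np.array([.4495,.389,.101]);yaw=np.radians(25);x=np.array([np.cos(yaw),np.sin(yaw),0]);y=np.array([-np.sin(yaw),np.cos(yaw),0])
for n,(v,u) in dict(neck=(313,232),tip=(311,226),bend=(320,248),cap=(345,255),body=(390,255),sbot=(217,256),petri=(238,308),topbox=(160,190),boxfront=(240,175),jug=(320,170)).items():
    p=P[v,u];print(n,p.round(3),"rel x,y",round((p-h)@x,3),round((p-h)@y,3))
s=dict(np.load("pics/side0.npz"));P=cloud(s,wfc(s))
for n,(v,u) in dict(tip=(299,358),neck=(297,370),cap=(308,382),body=(325,375),jug=(330,345),box=(290,285)).items():
    p=P[v,u];print(n,p.round(3),"rel x,y",round((p-h)@x,3),round((p-h)@y,3))
# desired poses
from scipy.spatial.transform import Rotation as R
t=np.radians(35);n=-np.sin(t)*x+np.array([0,0,np.cos(t)]);X=np.cos(t)*x+np.array([0,0,np.sin(t)])
M=np.c_[X,-n,y];print(np.linalg.det(M))
print("grasp tcp",h-.019*n,"view tcp",h+.1*n)
M0=R.from_quat([.707163,-.000628,-.000656,-.70705])
print("rotvec in tool", (M0.inv()*R.from_matrix(M)).as_rotvec())
E
```

```text
neck [0.525 0.454 0.   ] rel x,y 0.096 0.027
tip [0.441 0.552 0.202] rel x,y 0.062 0.151
bend [0.392 0.561 0.233] rel x,y 0.021 0.18
cap [0.379 0.565 0.186] rel x,y 0.01 0.19
body [0.361 0.593 0.115] rel x,y 0.006 0.223
sbot [0.606 0.255 0.076] rel x,y 0.086 -0.188
petri [0.498 0.19  0.012] rel x,y -0.04 -0.201
topbox [0.686 0.356 0.265] rel x,y 0.2 -0.13
boxfront [0.578 0.511 0.239] rel x,y 0.168 0.056
jug [0.486 0.618 0.226] rel x,y 0.129 0.192
tip [0.396 0.467 0.   ] rel x,y -0.016 0.094
neck [0.418 0.557 0.225] rel x,y 0.042 0.166
cap [0.386 0.57  0.183] rel x,y 0.019 0.19
body [0.401 0.593 0.144] rel x,y 0.042 0.206
jug [0.486 0.625 0.225] rel x,y 0.133 0.198
box [0.602 0.526 0.24 ] rel x,y 0.196 0.06
1.0
grasp tcp [0.4593769  0.39360567 0.08543611] view tcp [0.39751632 0.36475961 0.1829152 ]
rotvec in tool [ 0.13301224 -0.42266778 -0.60284414]
```

```bash
python3 -m inch '[[-19,3,30.5,0,0,0],[-19,3,30.5,0,0,0],[-19,3,30.5,0,0,0],[-19,3,30.5,0,0,0],[-19,3,30.5,0,0,0],[-19,3,30.5,0,0,0],[-19,3,30.5,0,0,0],[-19,3,30.5,0,0,0],[-19,3,30.5,0,0,0],[-19,3,30.5,0,0,0],[-19,3,30.5,0,0,0],[-19,3,30.5,0,0,0]]' && python3 -m inch '[[0,0,0,0.019,-0.06,-0.086],[0,0,0,0.019,-0.06,-0.086],[0,0,0,0.019,-0.06,-0.086],[0,0,0,0.019,-0.06,-0.086],[0,0,0,0.019,-0.06,-0.086],[0,0,0,0.019,-0.06,-0.086],[0,0,0,0.019,-0.06,-0.086],[0,0,0,0,0,0]]' 50 30; python3 - <<'E'
from cov import *
from plant import r
st=r.get_state();s=r.snapshot("wrist");print(st)
np.savez("pics/wrist1.npz",p=st["tool_pos"],o=st["eef_rot"],**s);cv2.imwrite("pics/wrist1.png",s["img"][:,:,::-1])
E
```

```text
clock: 1.15
tool_pos: [0.3958, 0.3672, 0.2025]
eef_rot: [0.707, -0.0, -0.0, -0.707]
contact_force: [0.9, -0.1, -0.2]
opening: 1.001
clock: 1.82
tool_pos: [0.3927, 0.3499, 0.1984]
eef_rot: [-0.677, -0.221, -0.034, 0.702]
contact_force: [0.3, 0.7, -0.2]
opening: 0.567
{'clock': 1.8167, 'q': array([-1.08763562,  0.57111404,  0.18959418,  2.21648797,  1.0199433 ,
        0.1557916 , -1.66828436]), 'qd': array([ 0.01377648,  0.00149683,  0.01420944, -0.03121379, -0.31423233,
       -0.0253834 ,  0.31220784]), 'joint_torque': array([ -0.40939361, -39.0897274 ,   3.02414529,  -8.10893387,
         2.02347457,   0.21918552,  -2.07536258]), 'tool_pos': array([0.39265087, 0.34989659, 0.1984126 ]), 'eef_rot': array([-0.67654567, -0.22109189, -0.03429434,  0.70158979]), 'contact_force': array([ 0.25291556,  0.66962955, -0.17240694]), 'moment': array([-0.07590798,  0.31556224, -0.00244269]), 'opening': 0.5674144642125916}
```

View pics/wrist1.png

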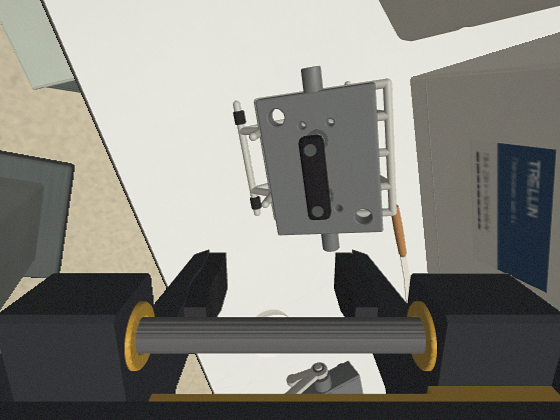

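The wrist view shows the cover with the bar between (312,140) and (315,215), holes at (278,115) and (363,213), and lugs at (312,78) and (331,240). The turn is incomplete because the wrist is near a singularity. I'll measure the cover and compute the remaining turn.

```bash
cat > go.py <<'E'
from cov import *
from plant import r
def goal(tcp,yaw,tilt):
    yaw=np.radians(yaw);t=np.radians(tilt)
    x=np.array([np.cos(yaw),np.sin(yaw),0]);y=np.array([-np.sin(yaw),np.cos(yaw),0])
    n=-np.sin(t)*x+np.array([0,0,np.cos(t)]);X=np.cos(t)*x+np.array([0,0,np.sin(t)])
    return np.array(tcp),R.from_matrix(np.c_[X,-n,y]),n
def rem(p,Rg):
    st=r.get_state();R0=R.from_quat(st["eef_rot"])
    print("q",st["q"].round(2),"t",st["clock"])
    print("shift tool mm",(R0.inv().apply(p-st["tool_pos"])*1000).round(1),"rotvec",(R0.inv()*Rg).as_rotvec().round(4),
     "shift in goal axes",(Rg.inv().apply(p-st["tool_pos"])*1000).round(1),"F",st["contact_force"].round(1),"op",round(st["opening"]*88.1,1))
E
python3 - <<'E'
from go import *
w=dict(np.load("pics/wrist1.npz"));W=wfc(w,dict(tool_pos=w["p"],eef_rot=w["o"]));P=cloud(w,W)
c,n,x,y,hb=cover(P,w["img"],(50,255,225,395),np.array([.46,.40,.09]))
m=(np.percentile(hb,3,axis=0)+np.percentile(hb,97,axis=0))/2
print("c",c,"bar mid",c+(x*m[0]+y*m[1]+n*29)/1000)
# holes & bar via rays
g=w["img"]; 
for u,v in((278,115),(363,213)):
    o,d=ray(w,W,u,v);print("hole",o+d*((c-o)@n)/(d@n))
o1,o2=[ (lambda o,d:o+d*((c-o)@n)/(d@n))(*ray(w,W,u,v)) for u,v in((278,115),(363,213))]
mid=(o1+o2)/2;print("mid",mid,"handle",mid+n*.029,"len",np.linalg.norm(o1-o2), "xy comps",(o1-o2)@x,(o1-o2)@y)
p,Rg,n=goal([.3975,.365,.183],25,35);rem(p,Rg)
E
```

```text
n [-0.52026034 -0.24188154  0.81903754] tilt 35.01143619329035 yaw 24.934849587492916 13824 17576
rect ((-5.4695281982421875, -7.270896911621094), (100.20641326904297, 159.58734130859375), 0.056703079491853714) pcts x [-49.87783108   4.65275766  43.47572092] y [-72.47446314   3.76156007  65.16147956]
bar 2051 lo/hi [[-11.4, -36.9, 28.4], [-2.1, -3.7, 35.7], [5.7, 25.0, 37.4]]
bar rect ((-3.3066720962524414, -6.829967498779297), (18.393634796142578, 65.31027221679688), 0.09841351211071014)
c [0.46695592 0.40109194 0.07798924] bar mid [0.45227657 0.38790213 0.10017692]
hole [0.42551405 0.42630621 0.05911135]
hole [0.50956457 0.36573403 0.09461261]
mid [0.46753931 0.39602012 0.07686198] handle [0.45245176 0.38900555 0.10061407] len 0.10951629236954853 xy comps -0.06187691172494837 0.09036075525224088
q [-1.09  0.57  0.19  2.22  1.01  0.15 -1.66] t 1.8667
shift tool mm [ 2.1 17.3 13.2] rotvec [ 0.0905 -0.1458 -0.2469] shift in goal axes [-0.5 18.6 11.5] F [0.8 0.3 0.1] op 49.8
```

```bash
python3 -m inch '[[0,0,0,0.015,-0.024,-0.041],[0,0,0,0.015,-0.024,-0.041],[0,0,0,0.015,-0.024,-0.041],[0,0,0,0.015,-0.024,-0.041],[0,0,0,0.015,-0.024,-0.041],[0,0,0,0.015,-0.024,-0.041]]'; python3 - <<'E'
from go import *
p,Rg,n=goal([.3975,.365,.183],25,35);h=np.array([.4525,.3885,.1005]);rem(h+.07*n,Rg)
E
```

```text
clock: 2.37
tool_pos: [0.398, 0.3447, 0.1991]
eef_rot: [-0.647, -0.302, -0.056, 0.698]
contact_force: [0.4, -1.2, -0.5]
opening: 0.567
q [-0.92  0.57 -0.12  2.35  2.03  0.43 -2.63] t 2.3667
shift tool mm [ 2.8 48.6 19.6] rotvec [ 0.0588 -0.0571 -0.0956] shift in goal axes [-0.9 49.7 16.7] F [ 0.4 -1.2 -0.5] op 49.9
```

```bash
python3 -m inch '[[0.5,3,3,0.01,-0.01,-0.016],[0.5,3,3,0.01,-0.01,-0.016],[0.5,3,3,0.01,-0.01,-0.016],[0.5,3,3,0.01,-0.01,-0.016],[0.5,3,3,0.01,-0.01,-0.016],[0.5,3,3,0.01,-0.01,-0.016]]'; python3 - <<'E'
from go import *
p,Rg,n=goal([.3975,.365,.183],25,35);h=np.array([.4525,.3885,.1005]);rem(h+.07*n,Rg)
E
```

```text
clock: 2.87
tool_pos: [0.4023, 0.3638, 0.1841]
eef_rot: [-0.614, -0.353, -0.06, 0.703]
contact_force: [0.5, 0.5, -0.1]
opening: 0.565
q [-0.67  0.68 -0.54  2.4   2.1   0.78 -2.64] t 2.8667
shift tool mm [-2.  30.5  1.2] rotvec [ 0.0032  0.0027 -0.0045] shift in goal axes [-2.1 30.5  1.1] F [ 0.5  0.5 -0.1] op 49.8
```

```bash
python3 -m inch '[[-0.4,12,0.2,0,0,0],[-0.4,12,0.2,0,0,0],[-0.4,12,0.2,0,0,0],[-0.4,12,0.2,0,0,0],[-0.4,12,0.2,0,0,0],[0,0,0,0,0,0]]'; python3 - <<'E'
from go import *
st=r.get_state();s=r.snapshot("wrist")
cv2.imwrite("pics/wrist2.png",s["img"][:,:,::-1])
p,Rg,n=goal([.3975,.365,.183],25,35);h=np.array([.4525,.3885,.1005]);rem(h-.018*n,Rg)
P=cloud(s,wfc(s,st))
c,n,x,y,hb=cover(P,s["img"],(30,330,150,420),np.array([.46,.40,.09]))
b=hb[(hb[:,2]>33)];m=(np.percentile(b,2,axis=0)+np.percentile(b,98,axis=0))/2
print("bar mid",m,c+(x*m[0]+y*m[1]+n*29)/1000)
E
```

```text
clock: 3.37
tool_pos: [0.4321, 0.3781, 0.132]
eef_rot: [-0.615, -0.352, -0.06, 0.703]
contact_force: [-0.3, 0.1, 0.7]
opening: 0.569
q [-0.62  0.83 -0.58  2.34  2.18  0.86 -2.64] t 3.4167
shift tool mm [ 1.1 57.9  0.5] rotvec [ 0.0037  0.0022 -0.0062] shift in goal axes [ 0.7 57.9  0.2] F [-0.5 -0.8  0.4] op 49.9
n [-0.52053847 -0.24130365  0.81903129] tilt 35.012060757887674 yaw 24.870809344787865 20601 33218
rect ((-2.922534942626953, -7.24609375), (100.68208312988281, 148.623779296875), 0.09864643216133118) pcts x [-47.09301144   0.67001593  45.64229399] y [-73.08856398   5.096009    60.82331017]
bar 10407 lo/hi [[-38.0, -39.0, 32.8], [-0.2, -2.0, 84.2], [40.2, 18.5, 115.3]]
bar rect ((4.800361633300781, -5.48370361328125), (66.85523986816406, 62.967044830322266), 37.4494514465332)
bar mid [  1.07020679 -11.07213022  74.71458377] [0.45303159 0.38813699 0.10079763]
```

View pics/wrist2.png

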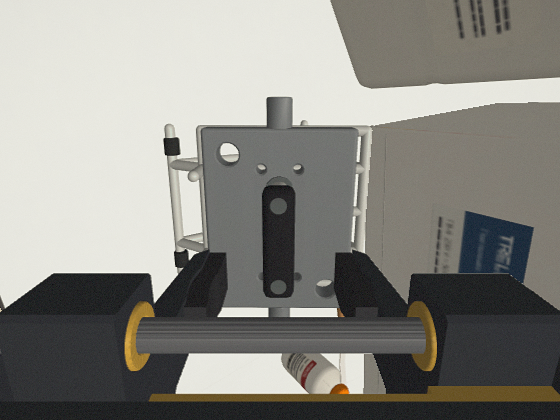

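The bar lies centred between the fingers, its columns 263–294 around 280 and parallel to them. I'll advance and grip.

```bash
python3 -m inch '[[0.2,12,0,0,0,0],[0.2,12,0,0,0,0],[0.2,12,0,0,0,0],[0.2,12,0,0,0,0],[0.2,9,0,0,0,0],[0,0,0,0,0,0]]'; python3 -m inch '[[0,0,0,0,0,0],[0,0,0,0,0,0],[0,0,0,0,0,0],[0,0,0,0,0,0],[0,0,0,0,0,0],[0,0,0,0,0,0]]' 5 50;  python3 - <<'E'
from go import *
p,Rg,n=goal([.3975,.365,.183],25,35);h=np.array([.4525,.3885,.1005]);rem(h-.018*n,Rg)
E
```

```text
clock: 3.92
tool_pos: [0.4618, 0.3937, 0.0859]
eef_rot: [-0.614, -0.353, -0.06, 0.704]
contact_force: [-0.2, -0.2, -0.4]
opening: 0.566
clock: 4.42
tool_pos: [0.4586, 0.3932, 0.0869]
eef_rot: [-0.613, -0.353, -0.057, 0.704]
contact_force: [-4.9, -2.5, -1.1]
opening: 0.197
q [-0.59  0.94 -0.55  2.27  2.26  0.88 -2.63] t 4.4167
shift tool mm [ 1.7  2.6 -1.7] rotvec [-0.002   0.0047 -0.0081] shift in goal axes [ 1.6  2.6 -1.7] F [-4.9 -2.5 -1.1] op 17.4
```

```bash
python3 -m inch '[[0,-3,0,0,0,0],[0,-6,0,0,0,0],[0,-10,0,0,0,0],[0,-10,0,0,0,0],[0,-10,0,0,0,0],[0,-10,0,0,0,0],[0,-10,0,0,0,0],[4,-8,0,0,0,0],[7,-12,0,0,0,0],[7,-12,0,0,0,0],[7,-12,0,0,0,0],[0,0,0,0,0,0]]';  python3 - <<'E'
from go import *
s=r.snapshot("scene");cv2.imwrite("pics/scene3.png",s["img"][:,:,::-1])
p,Rg,n=goal([.42,.28,.24],29.5,0);rem(p,Rg);print(r.get_state()["tool_pos"],r.get_state()["moment"])
E
```

```text
clock: 5.42
tool_pos: [0.4265, 0.3788, 0.19]
eef_rot: [-0.611, -0.355, -0.061, 0.705]
contact_force: [-0.2, 0.3, -5.6]
opening: 0.197
q [-0.62  0.69 -0.57  2.33  2.05  0.75 -2.52] t 5.4667
shift tool mm [ -9.6 -69.4 -86.3] rotvec [ 0.0231 -0.073   0.6108] shift in goal axes [-54.1 -51.4 -82.5] F [-0.7 -1.  -5.7] op 17.2
[0.42644781 0.37843562 0.18864235] [-0.49903965  1.20244057 -0.09308317]
```

View pics/scene3.png

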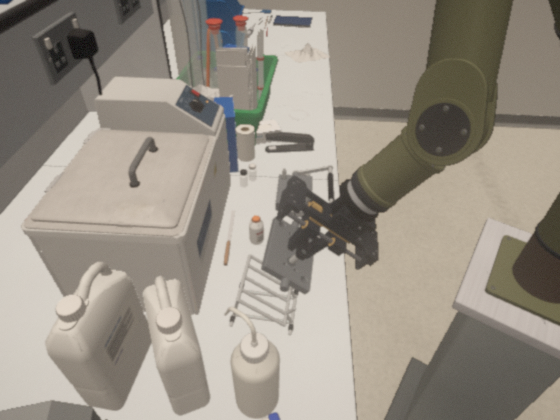

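Cover held (about 5.6 N weight) and clear of the stand. Next I level it while moving towards the mould.

```bash
python3 -m inch '[[0,-4,-8,0.002,-0.007,0.055],[0,-4,-8,0.002,-0.007,0.055],[0,-4,-8,0.002,-0.007,0.055],[0,-4,-8,0.002,-0.007,0.055],[0,-4,-8,0.002,-0.007,0.055],[0,-4,-8,0.002,-0.007,0.055],[0,-4,-8,0.002,-0.007,0.055],[0,-4,-8,0.002,-0.007,0.055],[0,-4,-8,0.002,-0.007,0.055],[0,-4,-8,0.002,-0.007,0.055],[0,0,0,0.002,0,0.055],[0,0,0,0,0,0]]';  python3 - <<'E'
from go import *
p,Rg,n=goal([.617,.07,.2],29.5,0);rem(p,Rg);print(r.get_state()["tool_pos"],r.get_state()["moment"])
E
```

```text
clock: 6.47
tool_pos: [0.4485, 0.3061, 0.216]
eef_rot: [0.686, 0.201, -0.142, -0.685]
contact_force: [1.6, 0.8, -6.4]
opening: 0.194
q [-0.3   0.65 -0.67  1.9   0.67  0.75 -0.87] t 6.4667
shift tool mm [  35.6   25.3 -287.2] rotvec [ 0.023  -0.0238  0.081 ] shift in goal axes [  30.4   16.  -288.5] F [ 1.6  0.8 -6.4] op 17.1
[0.44848486 0.30613987 0.21602846] [0.11569948 0.02853127 0.00441042]
```

```bash
python3 -m inch '[[3,1,-29,0.006,-0.006,0.02],[3,1,-29,0.006,-0.006,0.02],[3,1,-29,0.006,-0.006,0.02],[3,1,-29,0.006,-0.006,0.02],[3,1,-29,0,0,0],[3,1,-29,0,0,0],[3,1,-29,0,0,0],[3,1,-29,0,0,0],[3,1,-24,0,0,0],[3,1,-14,0,0,0],[0,1,-8,0,0,0],[0,0,0,0,0,0]]';  python3 - <<'E'
from go import *
p,Rg,n=goal([.6175,.07,.2],29.5,0);rem(p,Rg);print(r.get_state()["tool_pos"],r.get_state()["moment"])
for nm in("scene","side"):
    s=r.snapshot(nm);cv2.imwrite(f"pics/{nm}4.png",s["img"][:,:,::-1]); np.savez(f"pics/{nm}4.npz",**s)
for nm,b in(("scene",(160,225,265,345)),("side",(145,215,230,310))):
    s=dict(np.load(f"pics/{nm}0.npz"))["img"][b[0]:b[1],b[2]:b[3],::-1]
    cv2.imwrite(f"pics/{nm}_m.png",cv2.resize(s,None,fx=9,fy=8,interpolation=2))
E
```

```text
clock: 7.47
tool_pos: [0.609, 0.0775, 0.2063]
eef_rot: [0.684, 0.181, -0.18, -0.683]
contact_force: [0.4, -0.9, -6.4]
opening: 0.196
q [ 0.19  0.8  -0.74  1.62  0.62  0.97 -0.24] t 7.4667
shift tool mm [  3.7   6.3 -10.7] rotvec [0.0008 0.0021 0.0005] shift in goal axes [  3.7   6.3 -10.7] F [ 0.4 -0.9 -6.4] op 17.3
[0.60897803 0.07748305 0.20625979] [0.02929014 0.0366398  0.01172406]
```

View pics/scene_m.png

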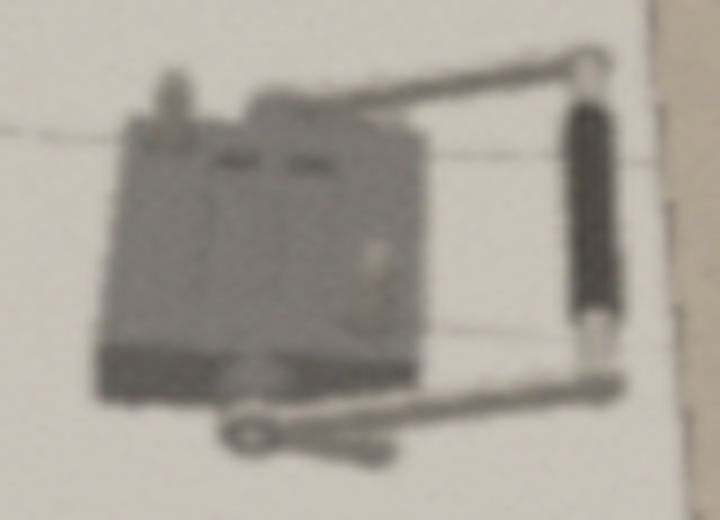

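View pics/scene4.png

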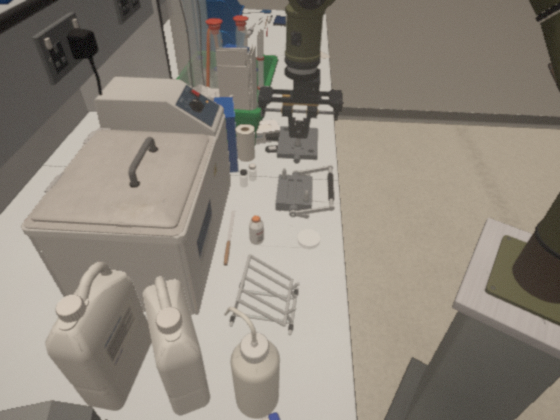

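View pics/side4.png

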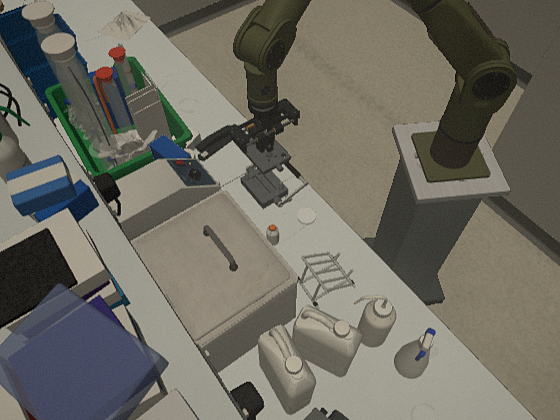

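Scene view: cover held level above the mould. In the initial crop the pin tips are at about scene (284.4,168.8) and (306.7,190.6). I'll cross-check the pins and measure the cover in the hand.

```bash
python3 - <<'E'
from go import *
s=dict(np.load("pics/scene0.npz"));W=wfc(s)
a=onz(s,W,284.4,168.8,.065);b=onz(s,W,306.7,190.6,.065)
d=a-b;print(a,b,(a+b)/2,np.linalg.norm(d),"yaw",np.degrees(np.arctan2(d[1],d[0]))+55.18)
P=cloud(s,W);Q=P[160:225,265:345].reshape(-1,3);Q=Q[abs(Q[:,2]-.033)<.005];
st=r.get_state();w=r.snapshot("wrist");np.savez("pics/wrist5.npz",p=st["tool_pos"],o=st["eef_rot"],**w)
cv2.imwrite("pics/wrist5.png",w["img"][:,:,::-1])
E
```

```text
[0.66264463 0.04556395 0.065     ] [0.56402872 0.09180295 0.065     ] [0.61333667 0.06868345 0.065     ] 0.10891805238070973 yaw 30.05906928450235
```

View pics/wrist5.png

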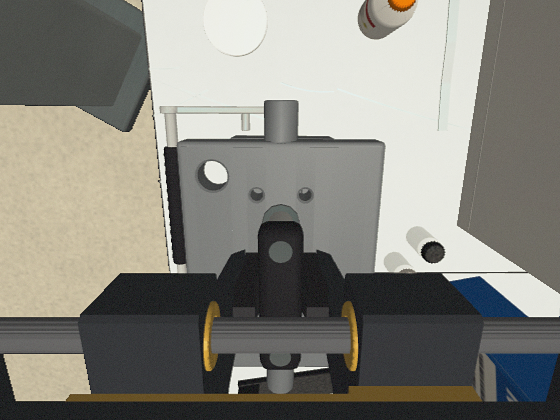

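```bash
python3 - <<'E'
from go import *
w=dict(np.load("pics/wrist5.npz"));W=w["tool_from_camera"]
P=cloud(w,W)*1000  # tool frame mm
print("edge/top pts",P[230,200],P[230,360],P[150,230],P[150,350],P[250,340])
y0=np.median(P[150:250,330:370,1]);print("top face tool y",y0)
m=(abs(P[...,1]-y0)<4);m[:130]=0;m[270:]=0;m[:,:150]=0;m[:,400:]=0
print("x range",[(np.nanmin(P[v,:,0][m[v]]).round(1),np.nanmax(P[v,:,0][m[v]]).round(1)) for v in (160,200,230,260)])
print("z top",[np.nanmax(P[:,u,2][m[:,u]]).round(1) for u in (190,230,330,370)])
Q=P[m];n=np.linalg.svd(Q-Q.mean(0),full_matrices=False)[2][2];print("normal tool",n)
def pl(u,v):
    o,d=ray(w,W,u,v);return (o+d*(y0/1000-o[1])/d[1])*1000
# hole contour
g=w["img"].max(2)
sub=(g[150:200,190:240]>140).astype(np.uint8)
n_,l,st,c=cv2.connectedComponentsWithStats(sub);print(st,c)
print("hole centre guess (213,175)",pl(213,175.5))
c2=pl(257,194),pl(305,194);print("fill holes",c2)
# same for the corner columns by eye
print(pl(178,230),pl(384,150),pl(283,139.5))
E
python3 - <<'E'
import cv2
i=cv2.imread("pics/wrist5.png")[95:275,160:400]
cv2.imwrite("pics/w5c.png",cv2.resize(i,None,fx=3.3,fy=3.3,interpolation=2))
E
```

```text
edge/top pts [-37.35593854  11.32624792  15.9214626 ] [39.93575725 12.05925141 15.76376098] [-21.56727943  12.68831292  54.06748735] [32.83585796 12.00599833 54.22324863] [30.89921612 12.70442448  5.00623431]
top face tool y nanTraceback (most recent call last):
  File "<stdin>", line 7, in <module>
    res = np.fmin.reduce(a, axis=axis, out=out, **kwargs)
ValueError: zero-size array to reduction operation fmin which has no identity
```

View pics/w5c.png

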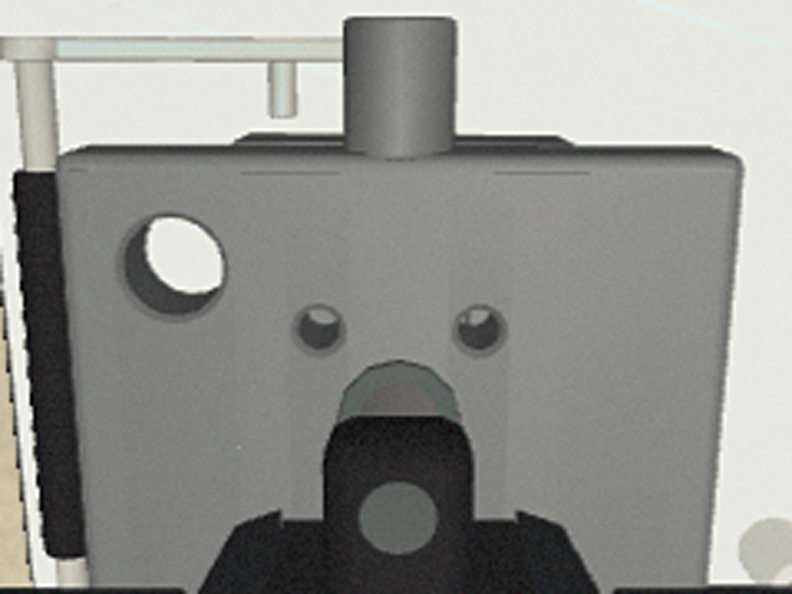

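```bash
python3 - <<'E'
from go import *
w=dict(np.load("pics/wrist5.npz"));W=w["tool_from_camera"];P=cloud(w,W)*1000
m=(abs(P[...,1]-12)<3);m[:130]=0;m[270:]=0;m[:,:150]=0;m[:,400:]=0
Q=P[m];y0=np.median(Q[:,1]);n=np.linalg.svd(Q-Q.mean(0),full_matrices=False)[2][2];print("y0",y0,"normal",n,len(Q))
def pl(u,v):
    o,d=ray(w,W,u,v);return (o+d*(y0/1000-o[1])/d[1])*1000
hp=pl(212.7,175.8);print("hole",hp,"=> centre x,z",hp[0]+32,hp[2]-46,"fills",pl(257,194.7),pl(305.5,194.7),"lug root",pl(281,142))
Rt=R.from_quat(w["o"])
# pin2 (-32,+46) from wrist0 tip mean
pin2=np.array([.56815,.09328]);pin1=np.array([.66795,.04517]);ctr=(pin1+pin2)/2;print(ctr)
hw=w["p"]+Rt.apply(hp/1000);print("hole world",hw)
for nm,pp in(("pin2",pin2),("ctr-based",ctr+np.array([[np.cos(.515),-np.sin(.515)],[np.sin(.515),np.cos(.515)]])@[-.032,.046])):
    e=np.r_[pp,hw[2]]-hw;print(nm,"need in tool mm",Rt.inv().apply(e)*1000)
print("tilt of tool: up in tool",Rt.inv().apply([0,0,1]))
E
```

```text
y0 12.794171476818134 normal [ 0.00127161  0.99999158 -0.00390115] 21349
hole [-30.09429102  12.79417148  42.1411957 ] => centre x,z 1.9057089797039275 -3.858804295874137 fills [-9.67384617 12.79417148 33.12167221] [13.2165134  12.79417148 33.1534446 ] lug root [ 1.60636137 12.79417148 57.67596355]
[0.61805  0.069225]
hole world [0.56071224 0.10294369 0.19454004]
pin2 need in tool mm [  1.63401923  -0.02547718 -12.08455871]
ctr-based need in tool mm [  1.2169116   -0.02522667 -11.59418941]
tilt of tool: up in tool [ 0.00223288 -0.9999946   0.00241015]
```

```bash
python3 -m inch '[[0.4,10,-3,0,0,0],[0.4,15,-3,0,0,0],[0.3,15,-3,0,0,0],[0.3,15,-2.8,0,0,0],[0,15,0,0,0,0],[0,12,0,0,0,0],[0,9,0,0,0,0],[0,5,0,0,0,0],[0,0,0,0,0,0],[0,0,0,0,0,0]]';  python3 - <<'E'
from go import *
st=r.get_state();w=r.snapshot("wrist");np.savez("pics/wrist6.npz",p=st["tool_pos"],o=st["eef_rot"],**w)
cv2.imwrite("pics/w6c.png",cv2.resize(w["img"][95:275,160:400,::-1],None,fx=3.3,fy=3.3,interpolation=2))
for nm,b in(("scene",(110,225,245,345)),("side",(105,215,220,310))):
    s=r.snapshot(nm);np.savez(f"pics/{nm}6.npz",**s);cv2.imwrite(f"pics/{nm}6.png",cv2.resize(s["img"][b[0]:b[1],b[2]:b[3],::-1],None,fx=5,fy=5,interpolation=2))
p,Rg,n=goal([.6175,.07,.063],29.5,0);rem(p,Rg);print(st["tool_pos"])
E
```

```text
clock: 8.45
tool_pos: [0.6166, 0.0712, 0.1118]
eef_rot: [-0.682, -0.183, 0.181, 0.684]
contact_force: [0.1, -0.5, -6.3]
opening: 0.194
q [ 0.16  0.92 -0.66  1.67  0.73  0.81 -0.31] t 8.6
shift tool mm [-0.5 49.7 -1.3] rotvec [-0.0013  0.0049  0.0053] shift in goal axes [-0.2 49.7 -1.3] F [ 0.2 -0.3 -5.9] op 17.1
[0.61658842 0.07123259 0.11182391]
```

View pics/w6c.png

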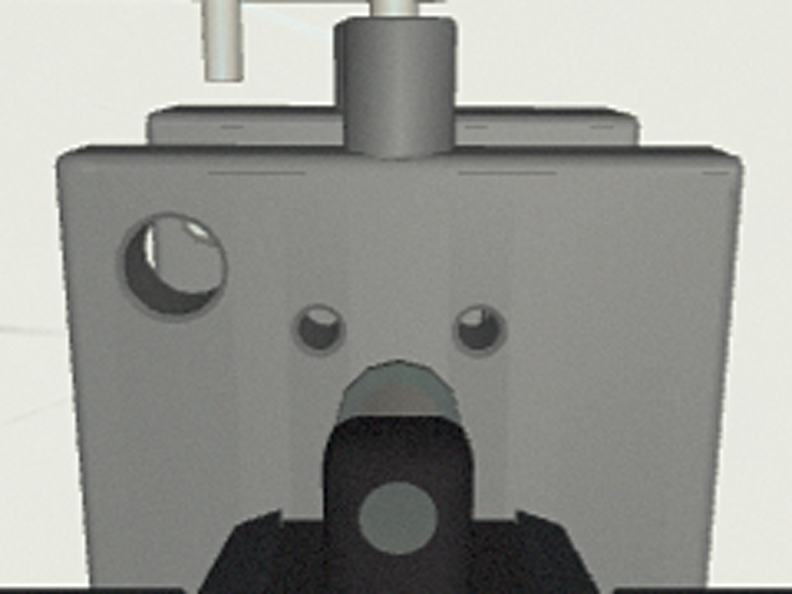

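View pics/scene6.png

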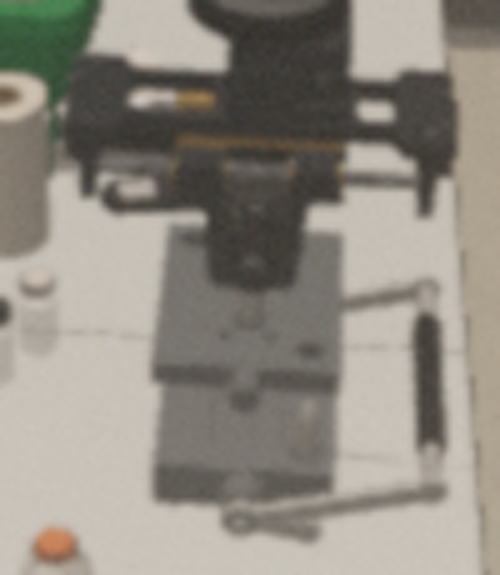

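```bash
python3 - <<'E'
from go import *
w=dict(np.load("pics/wrist6.npz"));W=w["tool_from_camera"];P=cloud(w,W)*1000
def pl(u,v,y0):
    u=160+u/3.3;v=95+v/3.3
    o,d=ray(w,W,u,v);return ((o+d*(y0/1000-o[1])/d[1])*1000).round(1)
pb=P[int(95+125/3.3),[215,240,260,310,330,345]];print(pb.round(1))
print("block far edge corners",pl(148,112,77.8),pl(638,112,77.8))
print("cover far edge corners",pl(57,152,12.8),pl(741,152,12.8))
print("pin tip highlight @z.066",pl(195,230,45.8),"hole top face",pl(174,266,12.8))
E
python3 - <<'E'
import numpy as np,cv2
w=np.load("pics/wrist6.npz")["img"]
i=w[115:200,190:245];i=np.clip(i.astype(float)*1.6,0,255).astype(np.uint8)
cv2.imwrite("pics/w6h.png",cv2.resize(i[:,:,::-1],None,fx=7,fy=7,interpolation=2))
E
```

```text
[[-40.1  78.4  57.5]
 [-24.2  77.7  57.6]
 [-11.6  78.2  57.6]
 [ 20.1  78.3  57.6]
 [ 32.9  79.3  57.5]
 [ 42.3  78.5  57.6]]
block far edge corners [-46.3  77.8  59.4] [47.3 77.8 59.6]
cover far edge corners [-45.2  12.8  58. ] [48.4 12.8 58.2]
pin tip highlight @z.066 [-32.7  45.8  42. ] hole top face [-30.1  12.8  42.2]
```

View pics/w6h.png

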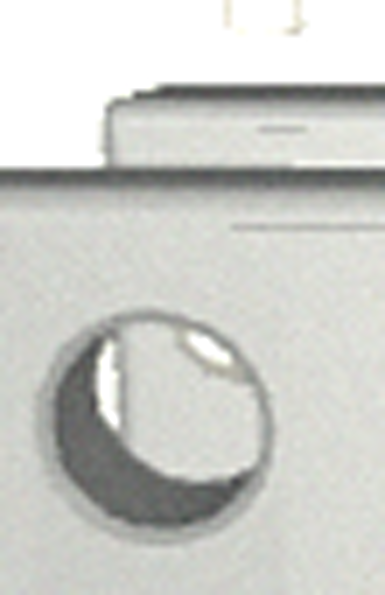

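Through the hole the pin tip shows at about pixel (220,165). Comparing the block's edges with the cover's suggests moving the cover about −1 mm in tool x and +1 mm in tool z, well within the taper's capture range. I'll correct that and lower.

```bash
python3 -m inch '[[-0.4,2,0.5,0,0.002,0.002],[-0.4,3,0.5,0,0.002,0.002],[0,3,0,0,0,0],[0,3,0,0,0,0],[0,3,0,0,0,0],[0,2,0,0,0,0],[0,2,0,0,0,0],[0,0,0,0,0,0]]'; python3 -m inch '[[0,2,0,0,0,0],[0,2,0,0,0,0],[0,2,0,0,0,0],[0,0,0,0,0,0]]'; python3 - <<'E'
from go import *
w=r.snapshot("wrist");cv2.imwrite("pics/w7h.png",cv2.resize(np.clip(w["img"][105:205,180:390,::-1]*1.4,0,255).astype(np.uint8),None,fx=3.7,fy=3.7,interpolation=2))
p,Rg,n=goal([.6175,.07,.063],29.5,0);rem(p,Rg);print(r.get_state()["moment"])
E
```

```text
clock: 9.27
tool_pos: [0.615, 0.0713, 0.0933]
eef_rot: [-0.683, -0.18, 0.181, 0.684]
contact_force: [-0.4, -0.2, -6.0]
opening: 0.199
clock: 9.6
tool_pos: [0.6149, 0.0712, 0.0873]
eef_rot: [-0.683, -0.18, 0.181, 0.684]
contact_force: [-0.3, 0.0, -5.1]
opening: 0.196
q [ 0.15  0.95 -0.63  1.68  0.76  0.77 -0.33] t 9.65
shift tool mm [ 1.5 24.5 -2.4] rotvec [-0.0018  0.0009 -0.001 ] shift in goal axes [ 1.5 24.5 -2.4] F [-1.1  0.4 -5.6] op 17.2
[ 0.01942443 -0.01939342  0.02865249]
```

View pics/w7h.png

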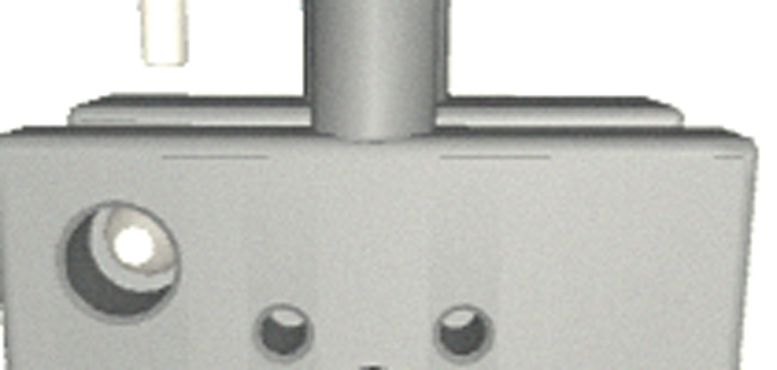

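```bash
python3 - <<'E'
from go import *
w=dict(np.load("pics/wrist6.npz"));W=w["tool_from_camera"]
def pl(u,v,y0):
    o,d=ray(w,W,u,v);return ((o+d*(y0/1000-o[1])/d[1])*1000).round(2)
print("tip",pl(180+133/3.7,105+245/3.7,21.3),"hole",pl(180+121.5/3.7,105+263/3.7,12.8))
E
```

```text
tip [-30.08  21.3   42.75] hole [-30.04  12.8   42.01]
```

The pin tip at (216,171) sits within 0.1 mm (x) and 0.7 mm (z) of the hole axis, so the cover is ready to lower.

```bash
python3 -m inch '[[0,1,0.5,0,0,0],[0,2,0,0,0,0],[0,2,0,0,0,0],[0,2,0,0,0,0],[0,2,0,0,0,0],[0,0,0,0,0,0]]'; python3 -m inch '[[0,2,0,0,0,0],[0,2,0,0,0,0],[0,2,0,0,0,0],[0,2,0,0,0,0],[0,0,0,0,0,0]]'; python3 - <<'E'
from go import *
p,Rg,n=goal([.615,.0712,.063],29.5,0);rem(p,Rg);print(r.get_state()["tool_pos"],r.get_state()["moment"])
E
```

```text
clock: 10.15
tool_pos: [0.6146, 0.0717, 0.0782]
eef_rot: [-0.683, -0.18, 0.181, 0.684]
contact_force: [0.3, -0.0, -6.5]
opening: 0.198
clock: 10.57
tool_pos: [0.6147, 0.0717, 0.0703]
eef_rot: [-0.683, -0.18, 0.181, 0.684]
contact_force: [-0.5, -0.2, -6.4]
opening: 0.199
q [ 0.14  0.98 -0.62  1.69  0.78  0.74 -0.35] t 10.5667
shift tool mm [ 0.   7.3 -0.7] rotvec [-0.0018  0.0009 -0.0013] shift in goal axes [ 0.   7.3 -0.6] F [-0.5 -0.2 -6.4] op 17.5
[0.61465206 0.07174215 0.07029377] [-0.01296668 -0.02932558 -0.03860827]
```

No contact forces yet. About 7 mm left, so I continue with smaller steps.

```bash
python3 -m inch '[[0,1.5,0,0,0,0],[0,1.5,0,0,0,0],[0,1,0,0,0,0],[0,1,0,0,0,0],[0,0,0,0,0,0]]'; python3 -m inch '[[0,0.7,0,0,0,0],[0,0.7,0,0,0,0],[0,0,0,0,0,0]]';python3 -m inch '[[0,0.7,0,0,0,0],[0,0.5,0,0,0,0],[0,0,0,0,0,0]]'
```

```text
clock: 10.98
tool_pos: [0.6149, 0.0718, 0.0656]
eef_rot: [-0.683, -0.18, 0.181, 0.684]
contact_force: [-0.4, -0.0, -6.9]
opening: 0.194
clock: 11.23
tool_pos: [0.6149, 0.0719, 0.0643]
eef_rot: [-0.683, -0.18, 0.181, 0.684]
contact_force: [-0.6, -0.1, -5.9]
opening: 0.197
clock: 11.48
tool_pos: [0.6149, 0.0719, 0.0631]
eef_rot: [-0.683, -0.18, 0.181, 0.684]
contact_force: [0.2, 0.1, -5.7]
opening: 0.196
```

```bash
python3 -m inch '[[0,0.7,0,0,0,0],[0,0,0,0,0,0]]';python3 -m inch '[[0,0.7,0,0,0,0],[0,0,0,0,0,0]]';python3 -m inch '[[0,0.7,0,0,0,0],[0,0,0,0,0,0]]'
```

```text
clock: 11.65
tool_pos: [0.6149, 0.0719, 0.0624]
eef_rot: [-0.683, -0.18, 0.181, 0.684]
contact_force: [0.1, 0.1, -6.2]
opening: 0.196
clock: 11.82
tool_pos: [0.615, 0.0719, 0.0622]
eef_rot: [-0.683, -0.18, 0.181, 0.684]
contact_force: [-1.2, -1.1, -1.3]
opening: 0.197
clock: 11.98
tool_pos: [0.615, 0.0719, 0.0622]
eef_rot: [-0.683, -0.18, 0.18, 0.684]
contact_force: [-1.7, -1.1, 5.4]
opening: 0.201
```

Contact at TCP z = 0.0622 (0.063 expected) with a gentle 5 N push. I release and look.

```bash
python3 -m inch '[[0,0,0,0,0,0],[0,0,0,0,0,0],[0,0,0,0,0,0],[0,0,0,0,0,0]]' 50; python3 -m inch '[[0,-8,0,0,0,0],[0,-16,0,0,0,0],[0,-20,0,0,0,0],[0,-20,0,0,0,0],[0,-20,0,0,0,0],[0,-20,0,0,0,0],[0,-16,0,0,0,0],[0,0,0,0,0,0]]'; python3 - <<'E'
from go import *
st=r.get_state();w=r.snapshot("wrist");np.savez("pics/wrist8.npz",p=st["tool_pos"],o=st["eef_rot"],**w);cv2.imwrite("pics/wrist8.png",w["img"][:,:,::-1])
s=r.snapshot("scene");cv2.imwrite("pics/scene8.png",cv2.resize(s["img"][110:225,245:345,::-1],None,fx=5,fy=5,interpolation=2))
P=cloud(w,wfc(w,st));s_=P[80:260,100:420];print(st["tool_pos"])
c,n,x,y,hb=cover(P,w["img"],(60,270,150,420),np.array([.617,.07,.05]));print("c",c)
E
```

```text
clock: 12.32
tool_pos: [0.6154, 0.0722, 0.0613]
eef_rot: [-0.683, -0.18, 0.18, 0.684]
contact_force: [0.2, 0.0, 0.1]
opening: 0.472
clock: 12.98
tool_pos: [0.6172, 0.0729, 0.1851]
eef_rot: [-0.683, -0.182, 0.178, 0.684]
contact_force: [-0.0, 1.1, 0.3]
opening: 0.566
[0.61716666 0.07291951 0.18511515]
n [0.00888545 0.00672221 0.99993793] tilt 0.638390013174652 yaw -142.89098750112447 13954 19154
rect ((22.713478088378906, -4.0683135986328125), (142.8660430908203, 151.12203979492188), 82.3059310913086) pcts x [-54.1031513   -3.99726676  94.6572452 ] y [-63.42657194  -2.97156849  69.09698702]
bar 1989 lo/hi [[-14.5, -24.4, 31.9], [-4.1, 4.9, 35.6], [6.6, 37.4, 37.3]]
bar rect ((-3.8163342475891113, 7.171775817871094), (65.17549133300781, 17.82012939453125), 82.57220458984375)
c [0.6102048  0.07285135 0.04959524]
```

View pics/wrist8.png

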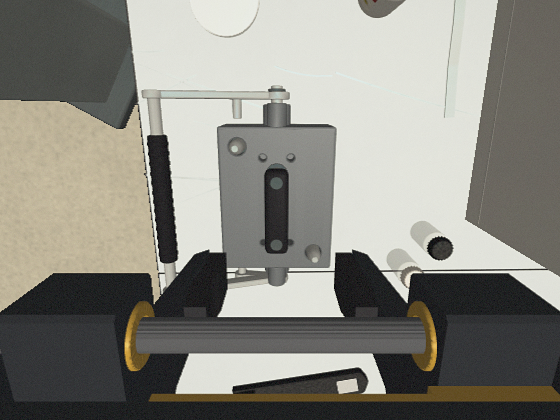

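View pics/scene8.png

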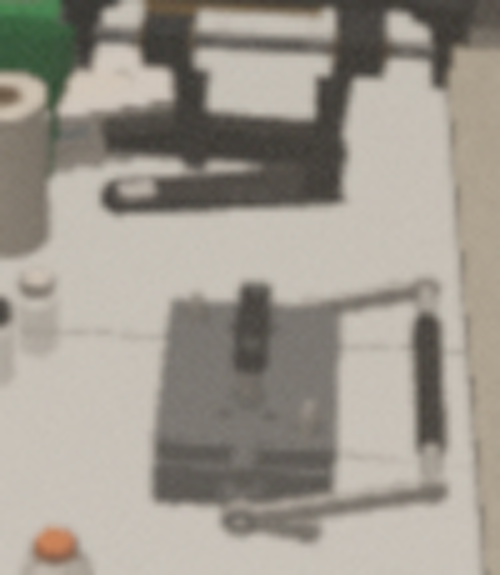

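The cover lies home: its top face measures z = 0.0496 against 0.050, and both pins stand through their holes at (237,147) and (314,254). Now the bail.

```bash
python3 - <<'E'
from go import *
w=dict(np.load("pics/wrist8.npz"));W=wfc(w,dict(tool_pos=w["p"],eef_rot=w["o"]));P=cloud(w,W)
b=P[130:270,140:185];im=w["img"][130:270,140:185].max(2);Q=b[(im<60)&(b[...,2]>.03)];
rc=cv2.minAreaRect(Q[:,:2].astype(np.float32)*1000);print("sleeve",len(Q),rc,np.percentile(Q[:,2],[5,95]))
g=np.array([.5335,.0215,.046])
print("model",g)
p,Rg,n=goal(g,29.5,12);rem(g+.06*n,Rg);rem(g-.014*n,Rg)
E
```

```text
sleeve 2335 ((535.5252685546875, 22.69314956665039), (93.29074096679688, 75.86614990234375), 82.10707092285156) [0.04972548 0.05571322]
model [0.5335 0.0215 0.046 ]
q [ 0.19  0.83 -0.72  1.62  0.65  0.94 -0.25] t 13.0833
shift tool mm [-108.5   76.9   -3.4] rotvec [-0.0012  0.0007 -0.2088] shift in goal axes [-122.1   52.7   -3.4] F [-0.6  0.1 -0.6] op 49.9
q [ 0.19  0.83 -0.72  1.62  0.65  0.94 -0.25] t 13.0833
shift tool mm [-93.2 149.3  -3.5] rotvec [-0.0012  0.0007 -0.2088] shift in goal axes [-122.1  126.7   -3.4] F [-0.6  0.1 -0.6] op 49.9
```

```bash
python3 -m inch '[[-18,0,-0.5,0,0,0],[-18,0,-0.5,0,0,0],[-18,0,-0.5,0,0,0],[-18,4,-0.5,0,0,-0.07],[-18,8,-0.5,0,0,-0.07],[-18,12,-0.5,0,0,-0.069],[0,15,0,0,0,0],[0,10,0,0,0,0],[0,0,0,0,0,0]]' 36; python3 - <<'E'
from go import *
st=r.get_state();w=r.snapshot("wrist");np.savez("pics/wrist9.npz",p=st["tool_pos"],o=st["eef_rot"],**w);cv2.imwrite("pics/wrist9.png",w["img"][:,:,::-1])
g=np.array([.5343,.022,.046])
p,Rg,n=goal(g,29.5,12);rem(g-.014*n,Rg)
W=w["tool_from_camera"];P=cloud(w,W)*1000
m=(w["img"].max(2)<50)&(abs(P[...,1]-75)<60);m[:30]=0;m[240:]=0;m[:,:200]=0;m[:,360:]=0
Q=P[m];print(len(Q),np.percentile(Q,[2,50,98],axis=0).round(1).tolist())
E
```

```text
clock: 13.83
tool_pos: [0.5285, 0.0194, 0.1274]
eef_rot: [-0.662, -0.247, 0.112, 0.699]
contact_force: [-0.2, -0.5, -0.0]
opening: 0.404
q [ 0.23  0.74 -0.49  2.11  1.    0.29 -0.55] t 13.8833
shift tool mm [-11.1  95.8  -0.7] rotvec [-0.0016  0.0009 -0.0083] shift in goal axes [-11.9  95.7  -0.5] F [ 0.  -0.2  0.2] op 36.2
2187 [[-52.0, 71.2, -12.8], [-10.9, 73.6, 22.5], [-2.2, 126.1, 85.7]]
```

View pics/wrist9.png

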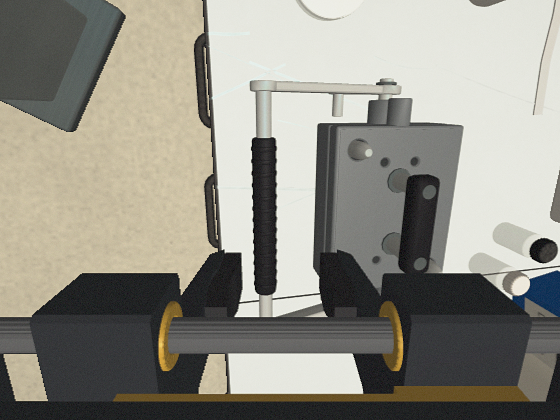

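The sleeve runs through (264,215), parallel to the fingers and about 11 mm to the left. I correct in x, descend and grip.

```bash
python3 -m inch '[[-6,0,0,0,0,-0.008],[-5.5,4,0,0,0,0],[0,12,0,0,0,0],[0,14,0,0,0,0],[0,14,0,0,0,0],[0,14,0,0,0,0],[0,10,0,0,0,0],[0,0,0,0,0,0]]'; python3 - <<'E'
from go import *
g=np.array([.5343,.022,.046]);p,Rg,n=goal(g,29.5,12);rem(g-.014*n,Rg)
w=r.snapshot("wrist");cv2.imwrite("pics/wrist10.png",w["img"][:,:,::-1])
E
```

```text
clock: 14.55
tool_pos: [0.5303, 0.021, 0.064]
eef_rot: [-0.66, -0.25, 0.11, 0.7]
contact_force: [0.2, 0.4, -0.3]
opening: 0.407
q [ 0.11  0.85 -0.29  2.14  1.67  0.12 -1.21] t 14.55
shift tool mm [ 0.3 32.5 -1.3] rotvec [-0.0037  0.0022 -0.0042] shift in goal axes [ 0.2 32.5 -1.1] F [ 0.2  0.4 -0.3] op 35.8
```

View pics/wrist10.png

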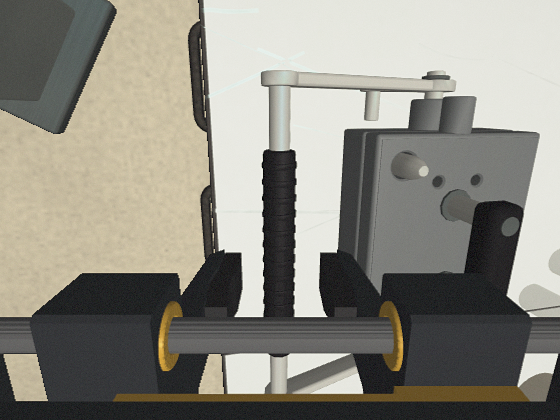

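```bash
python3 -m inch '[[0,5,0,0,0,0],[0,6,0,0,0,0],[0,6,0,0,0,0],[0,6,0,0,0,0],[0,6,0,0,0,0],[0,3,0,0,0,0],[0,0,0,0,0,0]]'; python3 - <<'E'
from go import *
g=np.array([.5343,.022,.046]);p,Rg,n=goal(g,29.5,12);rem(g-.014*n,Rg)
E
```

```text
clock: 15.18
tool_pos: [0.5356, 0.0237, 0.0335]
eef_rot: [-0.661, -0.249, 0.11, 0.7]
contact_force: [0.0, -0.0, -0.5]
opening: 0.403
q [ 0.18  0.93 -0.42  2.13  1.81  0.25 -1.33] t 15.1833
shift tool mm [ 0.7  1.4 -0.8] rotvec [-0.0031  0.0007 -0.0043] shift in goal axes [ 0.7  1.4 -0.8] F [ 0.  -0.  -0.5] op 35.5
```

```bash
python3 -m inch '[[0,0,0,0,0,0],[0,0,0,0,0,0],[0,0,0,0,0,0],[0,0,0,0,0,0]]' 5 25; python3 - <<'E'
from go import *
rem(*goal([.5343,.022,.046],29.5,12)[:2])
print(r.get_state()["tool_pos"])
t=np.radians(12);N=24;ph=np.radians(np.linspace(15,115,N+1))
x=-100*np.cos(ph);z=100*np.sin(ph);dx=np.diff(x);dz=np.diff(z)
print(np.c_[range(1,N+1),dx*np.cos(t)+dz*np.sin(t),dx*np.sin(t)-dz*np.cos(t)].round(1).tolist())
E
```

```text
clock: 15.52
tool_pos: [0.5352, 0.0234, 0.0341]
eef_rot: [-0.661, -0.249, 0.11, 0.699]
contact_force: [-2.4, -0.8, 0.1]
opening: 0.169
q [ 0.18  0.93 -0.42  2.13  1.81  0.25 -1.33] t 15.5167
shift tool mm [  1.  -12.   -0.7] rotvec [-0.0021  0.0012 -0.0047] shift in goal axes [  1.  -12.   -0.8] F [-2.4 -0.8  0.1] op 14.8
[0.53520991 0.02338715 0.0340588 ]
[[1.0, 3.5, -6.4], [2.0, 4.0, -6.1], [3.0, 4.4, -5.8], [4.0, 4.8, -5.4], [5.0, 5.2, -5.1], [6.0, 5.6, -4.7], [7.0, 5.9, -4.3], [8.0, 6.2, -3.8], [9.0, 6.4, -3.4], [10.0, 6.7, -2.9], [11.0, 6.9, -2.4], [12.0, 7.0, -1.9], [13.0, 7.1, -1.4], [14.0, 7.2, -0.9], [15.0, 7.3, -0.3], [16.0, 7.3, 0.2], [17.0, 7.2, 0.7], [18.0, 7.2, 1.3], [19.0, 7.1, 1.8], [20.0, 6.9, 2.3], [21.0, 6.7, 2.8], [22.0, 6.5, 3.3], [23.0, 6.2, 3.7], [24.0, 6.0, 4.2]]
```

```bash
python3 -m inch '[[3.5,-6.4,0,0,0,0],[4,-6.1,0,0,0,0],[4.4,-5.8,0,0,0,0],[4.8,-5.4,0,0,0,0],[5.2,-5.1,0,0,0,0],[5.6,-4.7,0,0,0,0]]'; python3 - <<'E'
from go import *
st=r.get_state();d=(st["tool_pos"]-np.array([.53521,.02339,.03406]));a=np.radians(29.5);X=np.array([np.cos(a),np.sin(a),0])
print("dx,dz",d@X*1000,d[2]*1000,"expect",96.6-100*np.cos(np.radians(40)),100*np.sin(np.radians(40))-25.9,"F along x,z",st["contact_force"]@X,st["contact_force"],"op",st["opening"]*88.1)
rem(*goal([.5343,.022,.046],29.5,12)[:2])
E
```

```text
clock: 16.02
tool_pos: [0.5494, 0.0314, 0.0702]
eef_rot: [-0.663, -0.247, 0.113, 0.698]
contact_force: [-1.3, -2.5, -7.6]
opening: 0.174
dx,dz 16.262161925764428 36.16166215854376 expect 19.995555688102186 38.37876096865393 F along x,z -2.3542192510169255 [-1.28405334 -2.51132606 -7.59829238] op 15.373419104294719
q [ 0.11  0.84 -0.33  2.08  1.21  0.17 -0.76] t 16.0167
shift tool mm [-22.1  20.3  -0.7] rotvec [-0.0005  0.0013 -0.0133] shift in goal axes [-22.4  20.   -0.7] F [-1.3 -2.5 -7.6] op 15.4
```

```bash
python3 -m inch '[[6,-4.3,0,0,0,0],[6.5,-3.8,0,0,0,0],[6.7,-3.4,0,0,0,0],[7,-2.9,0,0,0,0],[7,-2.4,0,0,0,0],[7,-1.9,0,0,0,0]]'; cat > arc.py <<'E'
from go import *
import sys
st=r.get_state();d=(st["tool_pos"]-np.array([.53521,.02339,.03406]));a=np.radians(29.5);X=np.array([np.cos(a),np.sin(a),0])
x=d@X*1000-96.6;z=d[2]*1000+25.9
print("x,z",x,z,"radius",np.hypot(x,z),"bail angle deg",np.degrees(np.arctan2(z,-x))-15,"F along x",st["contact_force"]@X,st["contact_force"].round(1),"op",st["opening"]*88.1)
rem(*goal([.5343,.022,.046],29.5,12)[:2])
E
python3 arc.py
```

```text
clock: 16.52
tool_pos: [0.5757, 0.0459, 0.0962]
eef_rot: [-0.664, -0.243, 0.115, 0.698]
contact_force: [-14.4, -7.0, 15.6]
opening: 0.169
x,z -50.254753736230455 88.0683174790006 radius 101.39807106977534 bail angle deg 45.28946080224751 F along x -15.925494755406243 [-14.4  -7.   15.6] op 14.930907297051187
q [ 0.2   0.84 -0.54  1.98  1.02  0.38 -0.58] t 16.5167
shift tool mm [-56.4  40.4  -0.4] rotvec [-0.0001  0.0001 -0.0216] shift in goal axes [-57.2  39.2  -0.4] F [-14.4  -7.   15.6] op 14.9
```

```bash
python3 -m inch '[[6,-3.5,0,0,0,0],[7,-2.5,0,0,0,0],[7.2,-1.5,0,0,0,0],[7.2,-0.5,0,0,0,0]]'; python3 arc.py
```

```text
clock: 16.85
tool_pos: [0.602, 0.0606, 0.1098]
eef_rot: [-0.662, -0.246, 0.113, 0.699]
contact_force: [-6.2, -2.6, 1.1]
opening: 0.173
x,z -20.104169824351573 101.67117353535664 radius 103.63978566353258 bail angle deg 63.81478581155736 F along x -6.693088782204237 [-6.2 -2.6  1.1] op 15.202130426697062
q [ 0.21  0.86 -0.61  1.9   0.95  0.47 -0.51] t 16.85
shift tool mm [-88.9  47.4  -0.3] rotvec [-0.0014  0.0004 -0.0135] shift in goal axes [-89.5  46.2  -0.3] F [-6.2 -2.6  1.1] op 15.2
```

```bash
python3 -m inch '[[7.2,0,0,0,0,0],[7.2,0.6,0,0,0,0],[7.2,1.2,0,0,0,0],[7.1,1.8,0,0,0,0]]'; python3 arc.py;  python3 -m inch '[[6.9,2.3,0,0,0,0],[6.7,2.8,0,0,0,0],[6.5,3.3,0,0,0,0]]'; python3 arc.py
```

```text
clock: 17.18
tool_pos: [0.6284, 0.0754, 0.1129]
eef_rot: [-0.662, -0.247, 0.112, 0.698]
contact_force: [-4.4, -3.6, 3.6]
opening: 0.17
x,z 10.145187881518552 104.7593759448585 radius 105.24947356403979 bail angle deg 80.5314326658981 F along x -5.631096394012783 [-4.4 -3.6  3.6] op 14.984929828122299
q [ 0.2   0.88 -0.64  1.82  0.91  0.53 -0.47] t 17.1833
shift tool mm [-1.193e+02  4.430e+01 -1.000e-01] rotvec [-0.0008  0.0007 -0.0108] shift in goal axes [-1.198e+02  4.300e+01 -1.000e-01] F [-4.4 -3.6  3.6] op 15.0
clock: 17.43
tool_pos: [0.6476, 0.086, 0.1089]
eef_rot: [-0.662, -0.247, 0.111, 0.698]
contact_force: [-4.6, -3.1, 3.7]
opening: 0.171
x,z 32.044894874561095 100.69700020638956 radius 105.67289689455518 bail angle deg 92.65267673434697 F along x -5.5285143180407275 [-4.6 -3.1  3.7] op 15.101685215749077
q [ 0.19  0.91 -0.65  1.76  0.9   0.57 -0.45] t 17.4333
shift tool mm [-1.40e+02  3.58e+01  1.00e-01] rotvec [-0.0006  0.0008 -0.0099] shift in goal axes [-140.3   34.4    0. ] F [-4.6 -3.1  3.7] op 15.1
```

```bash
python3 -m inch '[[4,2.2,0,0,0,0],[4,2.4,0,0,0,0],[0,0,0,0,0,0]]'; python3 arc.py;  python3 -m inch '[[2,1.2,0,0,0,0],[2,1.3,0,0,0,0],[0,0,0,0,0,0]]'; python3 arc.py
```

```text
clock: 17.68
tool_pos: [0.6546, 0.09, 0.106]
eef_rot: [-0.663, -0.247, 0.112, 0.698]
contact_force: [-6.7, -4.2, 5.0]
opening: 0.172
x,z 40.093094420204295 97.80594732797294 radius 105.7045862435005 bail angle deg 97.28994600018287 F along x -7.8647179732725085 [-6.7 -4.2  5. ] op 15.13957255850193
q [ 0.18  0.92 -0.65  1.73  0.89  0.58 -0.44] t 17.6833
shift tool mm [-147.3   31.6    0.2] rotvec [-0.      0.0007 -0.0115] shift in goal axes [-1.476e+02  2.990e+01  1.000e-01] F [-6.7 -4.2  5. ] op 15.1
clock: 17.93
tool_pos: [0.6549, 0.09, 0.1053]
eef_rot: [-0.664, -0.245, 0.114, 0.697]
contact_force: [-20.6, -11.0, 25.4]
opening: 0.175
x,z 40.36867844259581 97.110941074343 radius 105.16731942740681 bail angle deg 97.57248509594099 F along x -23.400325918244107 [-20.6 -11.   25.4] op 15.413578525270195
q [ 0.18  0.92 -0.65  1.73  0.89  0.59 -0.44] t 17.9333
shift tool mm [-147.2   31.9    0.4] rotvec [ 0.002   0.0006 -0.0186] shift in goal axes [-147.7   29.2    0.2] F [-20.6 -11.   25.4] op 15.4
```

```bash
python3 - <<'E'
from go import *
for nm,b in(("scene",(110,225,245,345)),("side",(125,215,210,310))):
    s=r.snapshot(nm);cv2.imwrite(f"pics/{nm}11.png",cv2.resize(s["img"][b[0]:b[1],b[2]:b[3],::-1],None,fx=5,fy=5,interpolation=2))
E
```

```text
(no output)
```

View pics/scene11.png

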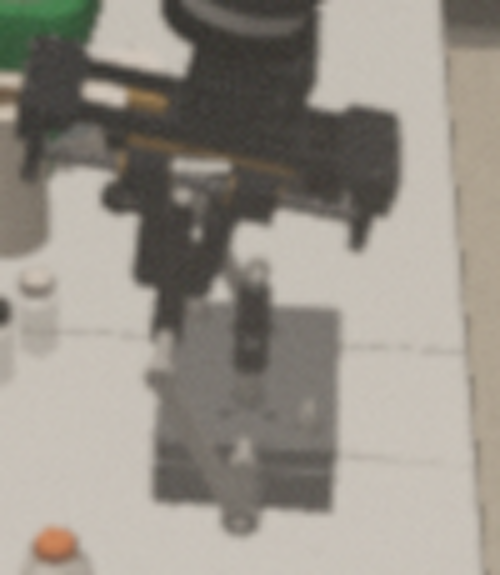

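The force rose suddenly at a bail angle of about 97.5° (100° expected, with some slip in the grip), which looks like the stop. I release, back off and measure the leg angle.

```bash
python3 -m inch '[[0,0,0,0,0,0],[0,0,0,0,0,0],[0,0,0,0,0,0]]' 34; python3 -m inch '[[0,-6,0,0,0,0],[0,-10,0,0,0,0],[0,-15,0,0,0,0],[0,-20,0,0,0,0],[0,-20,0,0,0,0],[0,-20,0,0,0,0],[0,0,0,0,0,0]]';  python3 - <<'E'
from go import *
st=r.get_state();w=r.snapshot("wrist");cv2.imwrite("pics/wrist12.png",w["img"][:,:,::-1]);np.savez("pics/wrist12.npz",p=st["tool_pos"],o=st["eef_rot"],**w)
for nm,b in(("scene",(110,225,245,345)),("side",(125,215,210,310))):
    s=r.snapshot(nm);np.savez(f"pics/{nm}12.npz",**s);cv2.imwrite(f"pics/{nm}12.png",cv2.resize(s["img"][b[0]:b[1],b[2]:b[3],::-1],None,fx=5,fy=5,interpolation=2))
P=cloud(w,wfc(w,st));c=np.array([.617,.0685,.02]);a=np.radians(29.5);X=np.array([np.cos(a),np.sin(a),0]);Y=np.array([-np.sin(a),np.cos(a),0])
L=(P-c)*1000;lx=L@X;ly=L@Y;lz=L[...,2]
k=(lz>70)&(lz<120)&(lx>10)&(lx<90)&(abs(ly)<70);print("sleeve x",np.percentile(lx[k],[2,50,98]),"z",np.percentile(lz[k],[2,50,98]),k.sum())
E
```

```text
clock: 18.28
tool_pos: [0.661, 0.0947, 0.1054]
eef_rot: [-0.661, -0.25, 0.109, 0.699]
contact_force: [0.4, 0.6, 0.1]
opening: 0.371
clock: 18.87
tool_pos: [0.6465, 0.0862, 0.1997]
eef_rot: [-0.66, -0.252, 0.107, 0.699]
contact_force: [-0.6, 0.8, 0.2]
opening: 0.389
sleeve x [35.70914865 42.37876016 50.51874305] z [91.1558084  96.57091391 99.03768349] 3955
```

View pics/wrist12.png

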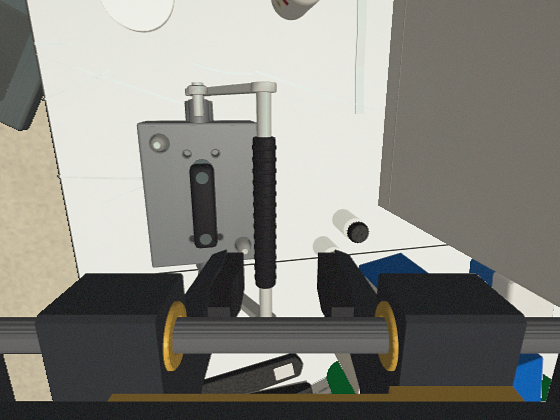

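View pics/scene12.png

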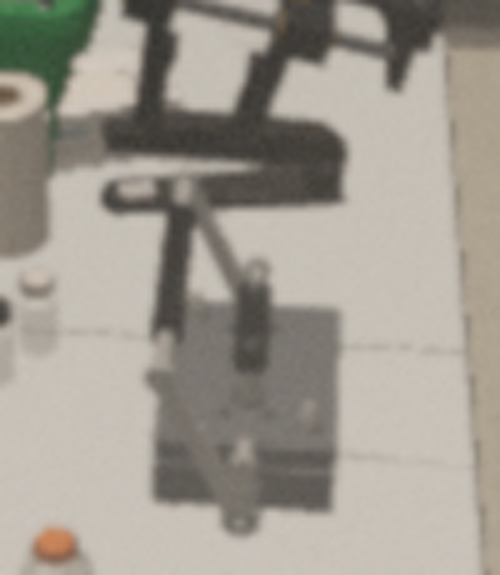

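The wrist and scene views show the bail swung over to the back. Its sleeve measures x = +43, top z = 99 mm from the pivot (42.3 and 99.1 expected at the stop). I'll make one confirming nudge against the stop with the inner finger.

```bash
python3 -m inch '[[0,20,0,0,0,0],[0,20,0,0,0,0],[0,20,0,0,0,0],[0,15,0,0,0,0],[0,8,0,0,0,0],[0,0,0,0,0,0]]'; python3 arc.py; python3 -m inch '[[2,0.8,0,0,0,0],[2,0.8,0,0,0,0],[0,0,0,0,0,0]]'; python3 arc.py
```

```text
clock: 19.52
tool_pos: [0.6579, 0.0937, 0.1103]
eef_rot: [-0.661, -0.248, 0.112, 0.7]
contact_force: [0.0, 0.1, 0.7]
opening: 0.385
x,z 44.83259939795914 102.09632910285902 radius 111.50615402325194 bail angle deg 98.70726652455193 F along x 0.053604737779080765 [0.  0.1 0.7] op 33.91543364352564
q [ 0.18  0.92 -0.66  1.72  0.88  0.59 -0.43] t 19.5167
shift tool mm [-152.9   34.4   -1.4] rotvec [-0.0039  0.0017 -0.0083] shift in goal axes [-153.1   33.1   -1.5] F [0.  0.1 0.7] op 33.9
clock: 19.77
tool_pos: [0.6611, 0.0948, 0.112]
eef_rot: [-0.662, -0.248, 0.111, 0.699]
contact_force: [-5.1, -1.5, -1.0]
opening: 0.384
x,z 48.13290638446185 103.81824728060303 radius 114.43340921877582 bail angle deg 99.87369591650406 F along x -5.150898762099789 [-5.1 -1.5 -1. ] op 33.810123597179384
q [ 0.18  0.92 -0.66  1.71  0.88  0.6  -0.43] t 19.7667
shift tool mm [-156.4   35.5   -0.9] rotvec [-0.0021  0.0009 -0.0089] shift in goal axes [-156.7   34.1   -1. ] F [-5.1 -1.5 -1. ] op 33.8
```

```bash
python3 -m inch '[[1,0.4,0,0,0,0],[1,0.4,0,0,0,0],[0,0,0,0,0,0]]'; python3 arc.py|head -1;python3 -m inch '[[1,0.4,0,0,0,0],[0,0,0,0,0,0]]'; python3 arc.py|head -1
```

```text
clock: 20.02
tool_pos: [0.6614, 0.0947, 0.1114]
eef_rot: [-0.662, -0.247, 0.112, 0.699]
contact_force: [-7.8, -3.0, 3.6]
opening: 0.385
x,z 48.35632859536469 103.27672202346946 radius 114.03690554875587 bail angle deg 100.08997977204386 F along x -8.307326646581044 [-7.8 -3.   3.6] op 33.93889998481039
clock: 20.18
tool_pos: [0.6616, 0.0947, 0.111]
eef_rot: [-0.663, -0.246, 0.113, 0.698]
contact_force: [-10.2, -4.5, 5.2]
opening: 0.386
x,z 48.48505977969765 102.83067390021097 radius 113.6879435851154 bail angle deg 100.24405855179738 F along x -11.082154869229894 [-10.2  -4.5   5.2] op 33.9935819819723
```

At 12 N, three times what moves the bail, it doesn't give, so it is on its stop. I back off and retreat.

```bash
python3 -m inch '[[-3,-1,0,0,0,0],[-2,-4,0,0,0,0],[0,-12,0,0,0,0],[0,-20,0,0,0,0],[0,-25,0,0,0,0],[0,-25,0,0,0,0],[0,-25,0,0,0,0],[0,-20,0,0,0,0],[0,-10,0,0,0,0],[0,0,0,0,0,0]]';  python3 - <<'E'
from go import *
st=r.get_state();w=r.snapshot("wrist");cv2.imwrite("pics/wrist13.png",w["img"][:,:,::-1])
s=r.snapshot("scene");cv2.imwrite("pics/scene13.png",s["img"][:,:,::-1])
P=cloud(w,wfc(w,st));c=np.array([.617,.0685,.02]);a=np.radians(29.5);X=np.array([np.cos(a),np.sin(a),0]);Y=np.array([-np.sin(a),np.cos(a),0])
L=(P-c)*1000;lx=L@X;ly=L@Y;lz=L[...,2]
k=(lz>70)&(lz<120)&(lx>10)&(lx<90)&(abs(ly)<60);print("sleeve x",np.percentile(lx[k],[2,50,98]),"z",np.percentile(lz[k],[2,50,98]),k.sum())
k=(abs(lx)<44)&(abs(ly)<56)&(lz<35)&(lz>20);print("cover top z",np.percentile(lz[k]+20,[5,50,95]))
print(st["contact_force"])
E
```

```text
clock: 21.02
tool_pos: [0.638, 0.0812, 0.2534]
eef_rot: [-0.661, -0.252, 0.107, 0.699]
contact_force: [0.2, -0.0, 0.1]
opening: 0.388
sleeve x [35.73152611 42.33270482 50.76700018] z [91.16680461 96.76093648 99.21251773] 2431
cover top z [48.26933373 49.54721718 50.82137264]
[ 0.16572607 -0.00214677  0.14327409]
```

View pics/wrist13.png

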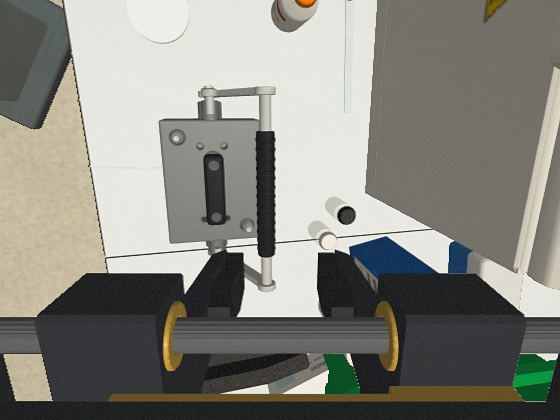

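View pics/scene13.png

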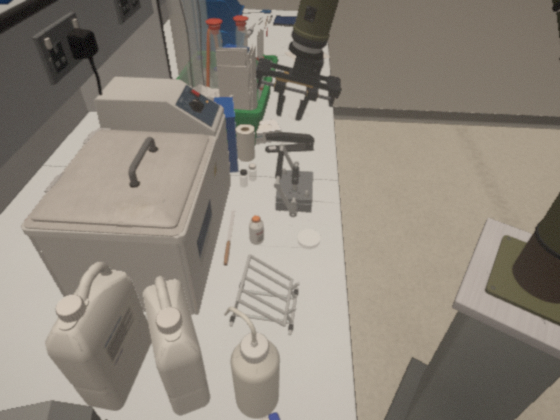

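The cover is home, the bail is back with its sleeve unmoved, the bystanders are where they were and the robot touches nothing, so I hand in.

```bash
python3 -c "
from plant import r
print(r.finish_job())"
```

```text
the job is handed in; nothing more can be done
None
```

The mould is closed and locked, and I handed the job in at about 21 s of the 48 s allowed. I gripped the cover by its handle on the stand and levelled it. I then lowered it over both guide pins until it touched down at about 5 N, swung the bail over and retreated.

What the last checks showed:
- **Cover:** the top face measured z ≈ 0.0495 m, against 0.050 m expected when fully home. In the picture taken when I released the cover, both pins stood up through their holes.
- **Bail:** its sleeve sat 42–43 mm behind the hinge with its top 99 mm above it, which matches the stop position (42.3 and 99.1 mm). A second push of about 12 N, against the 4 N that moves it, did not shift it.
- **Surroundings:** the bystanders look unmoved in the final scene picture. I checked them by eye only and did not measure them. The arm was clear, with no contact force.

What disagreed or went less smoothly:
- **Mould position:** the scene camera put the mould centre about 5 mm from the wrist camera's estimate. I relied on the wrist camera and the view of the pin through the cover's hole, and the cover went on without jamming.
- **Bail swing:** the sleeve slipped a little in the grip, so the angle read from the tool was 97.5° at the stop instead of 100°. The wrist force briefly reached about 35 N there.

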